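Press sample cartridges shut in the keyed lever press

TASK

Close every sample cartridge that stands on the bench with its cap raised (there are two or three): set it fully home in the nest of the press, which it only enters with its red rib in the notch, swing the sprung lever down to its stop so that the press, and nothing else, pushes the cap shut, and let the lever return. Stand all the closed cartridges upright on the floor of the grey tray, leave the lever up, and do not disturb the other things on the bench.

Things in the scene. Friction and masses are not known exactly. Their poses are not given: they have to be found in the camera images.
- press: Fixed lever press, grey base 235 x 120 x 18 mm. Origin: on the bench, straight below the nest axis; z up, -x to the front (notch), +x to the hinge. A cartridge is home when its axes are parallel to the press's (rib in the notch) and its underside lies on the pocket floor. Behind the nest axis stand a stop post (86 mm, 95 mm high) and the hinge column (120 mm, 120 mm high).
- nest (a point): Centre of the floor of the nest, on the press's axis, 18 mm above the bench. The nest is a round aluminium pocket 47.6 mm across and 12 mm deep (rim 30 mm above the bench, outer radius about 40 mm); its wall is cut by one radial notch.
- notch (a point): Point on the notch floor 31 mm from the nest axis, in the press's -x direction: here lies the underside of a rib's outer end when a cartridge is home. The notch is 11.4 mm wide, reaches 33.5 mm from the nest axis and is flanked by two red marks.
- hinge (a point): Mid point of the lever's hinge axis (which runs along the press's y), 120 mm behind (+x of) the nest axis and 104.5 mm above the bench.
- lever (a joint): Press lever angle, rad: 0 = up at rest, 5 degrees back past vertical; grows as its end swings forward (press's -x) and down; 1.658 = stop, level over the nest. A damped spring returns it to 0 (1 to 4 N at the handle; 10 N while a cap is pushed). Its black ram pad, 120 mm from the hinge, pushes the cap in the last 0.06 rad; the cap is shut only at the stop.
- handle (a point): Grasp point on the lever's red round crossbar (14 mm thick, along the press's y), 190 mm from the hinge axis, 50 mm to the press's -y side of the flat steel arm (14 mm wide, 16 mm thick); the bar ends 36 mm further on. It moves with the lever: 294 mm above the bench when up, 104.5 mm at the stop. The bar may turn between the fingers.
- tray: Fixed grey plastic tray, 250 mm (its x) x 160 mm (its y), walls 26 mm high and 4 mm thick, floor 4 mm thick. Origin: centre of its underside on the bench. Finished cartridges go here.
- cart_a: Sample cartridge, blue cap, loose, 0.13 kg; may be absent. Origin: centre of underside; z up, -x to its red rib. Round grey foot 44 mm across, 14 mm high, chamfered; rib 8 mm wide, V-shaped below, reaches 31 mm from the axis. Grip its white square body, 30 x 30 mm (sides along x, y), from 14 to 56 mm height, red stripe on the rib side. Cap 22 mm across, top at 72 mm raised, 66 mm shut.
- key_a (a point): Outer end of the key rib of the blue-capped cartridge at its underside, 31 mm from the axis.
- cap_a (a joint): How far the blue cap is pushed into its cartridge, m: 0 = raised (open), 0.006 = the limit; the press leaves it at 0.0055 to 0.006 (shut). It moves straight down against 7 N of friction and stays where it is.
- cart_b: Sample cartridge, orange cap, loose, 0.13 kg; may be absent. Origin: centre of underside; z up, -x to its red rib. Round grey foot 44 mm across, 14 mm high, chamfered; rib 8 mm wide, V-shaped below, reaches 31 mm from the axis. Grip its white square body, 30 x 30 mm (sides along x, y), from 14 to 56 mm height, red stripe on the rib side. Cap 22 mm across, top at 72 mm raised, 66 mm shut.
- key_b (a point): Outer end of the key rib of the orange-capped cartridge at its underside, 31 mm from the axis.
- cap_b (a joint): How far the orange cap is pushed into its cartridge, m: 0 = raised (open), 0.006 = the limit; the press leaves it at 0.0055 to 0.006 (shut). It moves straight down against 7 N of friction and stays where it is.
- cart_c: Sample cartridge, green cap, loose, 0.13 kg; may be absent. Origin: centre of underside; z up, -x to its red rib. Round grey foot 44 mm across, 14 mm high, chamfered; rib 8 mm wide, V-shaped below, reaches 31 mm from the axis. Grip its white square body, 30 x 30 mm (sides along x, y), from 14 to 56 mm height, red stripe on the rib side. Cap 22 mm across, top at 72 mm raised, 66 mm shut.
- key_c (a point): Outer end of the key rib of the green-capped cartridge at its underside, 31 mm from the axis.
- cap_c (a joint): How far the green cap is pushed into its cartridge, m: 0 = raised (open), 0.006 = the limit; the press leaves it at 0.0055 to 0.006 (shut). It moves straight down against 7 N of friction and stays where it is.
- timer: White bench timer, 62 x 62 x 18 mm, loose bystander. Origin: centre of underside.
- small_weight: Smaller brass calibration weight, 23 mm across, 39 mm high, loose bystander. Origin: centre of underside.
- weight: Brass calibration weight, 29 mm across, 50 mm high, loose bystander. Origin: centre of underside.
- dropper: Small brown dropper bottle, 33 mm across, 94 mm high, loose bystander. Origin: centre of underside.

How it is judged:
On the way, in this order (a step that is already met when the one before it is completed fails the run):
1. a first cartridge is home in the nest, its rib in the notch (((distance between key_a and notch below 0.0055 m and distance between cart_a and nest below 0.005 m) or (distance between key_b and notch below 0.0055 m and distance between cart_b and nest below 0.005 m) or (distance between key_c and notch below 0.0055 m and distance between cart_c and nest below 0.005 m))), for 0.2 s.
2. the lever is swung down to its stop on a cartridge that is home (((distance between key_a and notch below 0.0055 m and distance between cart_a and nest below 0.005 m) or (distance between key_b and notch below 0.0055 m and distance between cart_b and nest below 0.005 m) or (distance between key_c and notch below 0.0055 m and distance between cart_c and nest below 0.005 m)) and value of joint lever above 1.628 rad), for 0.05 s.
3. the lever has returned to the top (value of joint lever below 0.1 rad), for 0.2 s.
At the end, for the whole second after the job is handed in: every cartridge present has its cap pushed in by more than 4.5 mm and stands upright (within 0.12 rad) and at rest on the tray's floor, its centre within 105 mm along and 60 mm across of the tray's centre; the lever is up (below 0.1 rad) (value of joint lever below 0.1 rad and value of joint each of cap_a, cap_b, cap_c above 0.0045 m and angle between each of cart_a, cart_b, cart_c's own z axis and vertical below 0.12 rad and linear speed of each of cart_a, cart_b, cart_c below 0.02 m/s and x of cart_a in the frame of tray between -0.105 and 0.105 m and y of cart_a in the frame of tray between -0.06 and 0.06 m and z of each of cart_a, cart_b, cart_c in the frame of tray below 0.008 m and x of cart_b in the frame of tray between -0.105 and 0.105 m and y of cart_b in the frame of tray between -0.06 and 0.06 m and x of cart_c in the frame of tray between -0.105 and 0.105 m and y of cart_c in the frame of tray between -0.06 and 0.06 m); the robot touches nothing.
It fails at once if the blue cap is pushed down other than by the lever press with its cartridge home in the keyed nest (value of joint cap_a between 0.0015 and 0.004 m and (not (distance between key_a and notch below 0.0055 m and distance between cart_a and nest below 0.005 m) or z of handle in the frame of cart_a above 0.12 m)).
It fails at once if the orange cap is pushed down other than by the lever press with its cartridge home in the keyed nest (value of joint cap_b between 0.0015 and 0.004 m and (not (distance between key_b and notch below 0.0055 m and distance between cart_b and nest below 0.005 m) or z of handle in the frame of cart_b above 0.12 m)).
It fails at once if the green cap is pushed down other than by the lever press with its cartridge home in the keyed nest (value of joint cap_c between 0.0015 and 0.004 m and (not (distance between key_c and notch below 0.0055 m and distance between cart_c and nest below 0.005 m) or z of handle in the frame of cart_c above 0.12 m)).
It fails at once if a bystander (timer, two weights or dropper bottle) is moved by more than 3 cm (distance of any of timer, small_weight, weight, dropper from where it was at the start of the episode above 0.03 m).
Of cart_a, cart_b, cart_c only 2 to 3 are there at a start; the rules pass over those that are not, and their reading is None.
At some moment in a run one of cart_a, cart_b, cart_c may be knocked a few centimetres aside while the robot is not near it.
It also fails if it takes over 210 s, if anything falls off the work surface, if the arm or the gripper's body presses on something with over 40 N, if the wrist force passes 120 N, or if a joint passes its speed limit or range.

ROBOT

A 6-joint arm with a two-finger parallel gripper is mounted at the origin on a cart in front of the work surface, level with it; the furniture and walls round the work are solid. World frame = base frame: x ahead of the robot, y to its left, z up, the work surface at z = 0. Lengths are in m, angles in rad, forces in N, time in s.
With the tool pointing down it reaches from about 0.275 to 0.775 m from the base axis. Payload 14.6 kg.
Tool frame: the origin (TCP) lies on the mounting face of the last link; the fingertips stand 173 mm ahead of it and the grasp point (between the pads) lies 155 mm ahead of it; y points along the fingers, z is the direction in which the jaws open and shut, and the axes are right-handed (so a half turn about y gives the same grasp; the last joint's range is limited). The gripper opens to 85 mm and grips with 20 to 120 N. Pads are 22 mm wide; open, the fingers measure 114 mm over their backs; the gripper's body (76 mm by 85 mm) begins 54 mm behind the grasp point. The pads swing forward as they close: fully open they stand 13 mm farther back than shut.
Start: joints at [-0.155, 0.263, -0.048, 1.259, 0, 1.415], TCP at [0.525, -0, 0.405] pointing down, gripper open.
Joint ranges: [-2.65, 2.65], [-0.89, 1.7], [-1.18, 1.37], [-2.13, 2.11], [-1.35, 1.29], [-3.14, 3.14]. Speed limits (rad/s): [1.89, 1.89, 2.57, 2.79, 3.14, 3.14].

INTERFACE

Orientations are given as a unit quaternion [x, y, z, w].
In Python, from rig import manip, eyes gives the robot as it stands.
- The arm moves only by the tool play_rows, never from a script. Its argument "increments" is a list of rows, each a list of 3 entries, a list of its own where there are three numbers: the gripper's target within -1 to 1 (shut at 1, half-way at 0, fully open at -1), then the shift along the tool's x, y, z in mm, then the turn, a rotation vector about the tool's x, y, z in rad. A call has 1 to 10 rows; each row is the pose to reach, as a shift and turn from the pose commanded when the call began, along the tool's axes at that moment; what a row does not reach only later rows make up. A row lasts 1/8 s, in which the tool goes at most 62.5 mm and 10.7 degrees, less where a joint would pass 70% of its speed; a pose out of reach is approached as far as the arm can. A call with a gripper value outside its range is refused whole. The fingers move at their own pace and stop on an object; "squeeze" is the grip in N (left out, the last holds). Time passes only in rows, so rows that repeat a pose let the fingers close. It gives the time, the measured TCP pose, the force and the opening at its end, in the units of the state.
- manip.sense(): the state, without advancing time (a new reading comes with each control period).
- eyes.snapshot(name): name is "scene" or "side" or "wrist"; returns the picture (384x512x3 uint8, red, green, blue); there is no depth.
- eyes.calibration(name): a dict with "intrinsics" (3x3 intrinsics, pixels), "rvec" (rotation vector, rad) and "tvec" (3), from world to camera coordinates, as OpenCV has them. Camera axes: x right, y down, z forward; pixel columns grow to the right and rows downward; lengths in m; the calibration is good to about 2 mm. A picture is of the moment at which its call begins: read the wrist's pose just before it. calibration takes no time and is no camera call; for the wrist camera it gives the pose at the moment of the call.
- manip.close_job(): hands the job in, once; it reports no verdict.
The state is a dict: "clock": time; "qpos": joint angles; "joint_velocities": joint speeds; "tau": joint torques, N m; "ee_pos": TCP position; "tool_rot": TCP orientation; "contact_force": force on the tool from outside, world axes, zero at the start; "wrist_torque": the same for the moment, N m; "gripper_width": finger opening in m.
Only numpy, scipy, OpenCV 4.12 (cv2) and the standard library are available. Lean on these libraries where they do the work, as an engineer would, in place of code of your own. Each camera call takes 0.05 s, during which the arm holds its last target.

## Working session

There is one attempt and no reset: what is moved stays moved. The work goes in short steps, Python scripts to look and compute and a tool call to move; the robot and the scene stay as the last step left them, time stands still between calls to the robot, and variables do not carry over. Pictures are saved under pics/ and viewed, and the job is handed in when it is done.

Besides the shell and the picture viewer there is one more tool, called after ">>>" as name([rows], argument=value, ...), one row to a line, values as JSON. play_rows: Moves the arm, as the interface text tells. Its arguments: {"type":"object","properties":{"increments":{"type":"array","items":{"type":"array"}},"squeeze":{"type":"number"}},"required":["increments"]}

```bash
ls; mkdir -p pics
cat > h.py <<'E'
import numpy as np, cv2, json
from rig import manip, eyes
from scipy.spatial.transform import Rotation as R
def snap(name,fn=None):
    c=eyes.calibration(name); im=eyes.snapshot(name)
    if fn: cv2.imwrite('pics/'+fn, im[:,:,::-1])
    return im,c
def ray(c,uv):
    K=np.array(c['intrinsics']);Rm=cv2.Rodrigues(np.array(c['rvec'],float))[0];t=np.array(c['tvec'],float).ravel()
    d=Rm.T@np.linalg.inv(K)@np.array([uv[0],uv[1],1.]); o=-Rm.T@t
    return o,d/np.linalg.norm(d)
def onz(c,uv,z):
    o,d=ray(c,uv); return o+d*(z-o[2])/d[2]
def proj(c,p):
    return cv2.projectPoints(np.array(p,float).reshape(-1,3),np.array(c['rvec'],float),np.array(c['tvec'],float),np.array(c['intrinsics'],float),None)[0].reshape(-1,2)
def tri(c1,u1,c2,u2):
    o1,d1=ray(c1,u1);o2,d2=ray(c2,u2)
    A=np.stack([d1,-d2],1);s=np.linalg.lstsq(A,o2-o1,rcond=None)[0]
    a=o1+d1*s[0];b=o2+d2*s[1];return (a+b)/2,np.linalg.norm(a-b)
E
python3 - <<'E'
from h import *
print(manip.sense())
for n in ['scene','side','wrist']:
    im,c=snap(n,n+'0.png'); o,d=ray(c,(256,192)); print(n,o,d,c['intrinsics'])
E
```

```text
pics
{'clock': 0.0, 'qpos': array([-1.55309616e-01,  2.63532911e-01, -4.89617902e-02,  1.25944126e+00,
       -3.21416952e-05,  1.41551098e+00]), 'joint_velocities': array([-5.99923278e-04, -2.45358935e-05,  2.24140650e-03,  4.85847226e-04,
       -4.73049175e-04,  1.12566182e-03]), 'tau': array([ 6.28219332e-04, -6.37613010e+01,  3.84567368e+01,  1.37825581e-02,
        8.02127857e-07, -5.80562346e-05]), 'ee_pos': array([5.24890972e-01, 3.15215390e-06, 4.04210709e-01]), 'tool_rot': array([-0.50024045,  0.50032483, -0.49968713,  0.49974726]), 'contact_force': array([-0.03730919,  0.12049592,  0.27021679]), 'wrist_torque': array([-0.0398568 ,  0.03755578, -0.00982639]), 'gripper_width': 0.08514568902440994}
scene [ 0.11314517 -0.73630478  0.97928904] [ 0.36341249  0.67087983 -0.64641443] [[463.45896625   0.         260.71950851]
 [  0.         463.45896625 187.50425661]
 [  0.           0.           1.        ]]
side [-0.10506441  1.06541531  0.66074666] [ 0.52911451 -0.76243998 -0.37245553] [[488.11052764   0.         251.66009964]
 [  0.         488.11052764 190.71252959]
 [  0.           0.           1.        ]]
wrist [0.52508805 0.0745621  0.37293312] [ 0.01282238 -0.29913003 -0.9541262 ] [[312.23159034   0.         251.97117857]
 [  0.         312.23159034 188.38436771]
 [  0.           0.           1.        ]]
```

View pics/scene0.png

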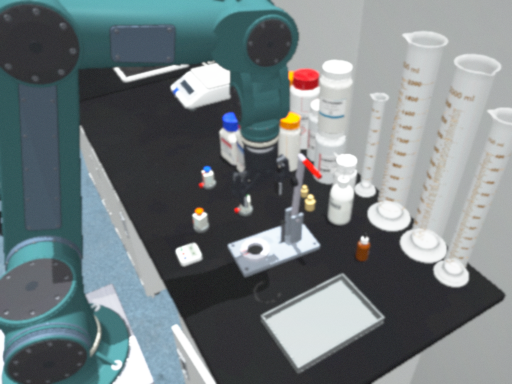

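View pics/side0.png

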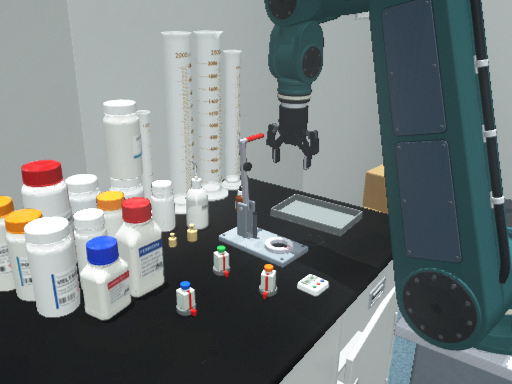

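View pics/wrist0.png

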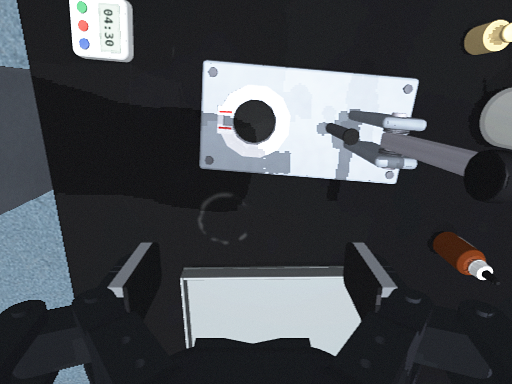

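```bash
python3 -c "
from h import *
print(R.from_quat(manip.sense()['tool_rot']).as_matrix().round(3))"
```

```text
[[-0.    -0.001  1.   ]
 [-1.     0.    -0.   ]
 [-0.    -1.    -0.001]]
```

The wrist view shows the nest at about (255,121) with its red marks at about (225,120), the timer top left, the tray at the bottom and a ring stain on the bench at about (222,218). The side view shows three raised cartridges: green (221,257), orange (268,278) and blue (185,295). Next I'll measure positions.

```bash
cat >> h.py <<'E'
def blobs(im,lo,hi,lo2=None,hi2=None,mina=8):
    hsv=cv2.cvtColor(im,cv2.COLOR_RGB2HSV); m=cv2.inRange(hsv,np.array(lo),np.array(hi))
    if lo2 is not None: m|=cv2.inRange(hsv,np.array(lo2),np.array(hi2))
    n,l,s,ce=cv2.connectedComponentsWithStats(m)
    return [(ce[i].round(1).tolist(),s[i].tolist()) for i in range(1,n) if s[i][4]>=mina]
COL=dict(blue=((105,140,80),(125,255,255)),orange=((8,150,150),(20,255,255)),green=((55,110,60),(80,255,255)),red=((0,150,120),(4,255,255),(174,150,120),(180,255,255)))
E
python3 - <<'E'
from h import *
for n in ['scene','side','wrist']:
    im,c=snap(n)
    for k,v in COL.items(): print(n,k,blobs(im,*v))
E
python3 - <<'E'
import cv2
a=cv2.imread('pics/scene0.png')[150:280,170:330];cv2.imwrite('pics/sz.png',cv2.resize(a,None,fx=4.5,fy=4.5,interpolation=2))
a=cv2.imread('pics/side0.png')[220:330,160:340];cv2.imwrite('pics/dz.png',cv2.resize(a,None,fx=4.4,fy=4.4,interpolation=2))
E
```

```text
scene blue [([175.0, 90.5], [173, 89, 5, 4, 8]), ([229.8, 121.2], [222, 112, 17, 19, 259]), ([206.7, 167.7], [203, 165, 9, 7, 30])]
scene orange [([290.8, 78.2], [288, 72, 6, 13, 39]), ([288.7, 123.8], [280, 112, 20, 17, 133]), ([198.6, 210.1], [195, 207, 9, 8, 31]), ([364.0, 246.0], [359, 244, 10, 5, 29])]
scene green []
scene red [([305.4, 79.0], [293, 69, 25, 20, 421]), ([311.1, 168.0], [303, 159, 18, 19, 129]), ([200.4, 184.9], [199, 183, 4, 5, 17]), ([235.8, 209.6], [234, 207, 5, 6, 19])]
side blue [([101.8, 250.2], [86, 236, 33, 29, 778]), ([151.0, 247.4], [140, 240, 22, 16, 72]), ([54.6, 291.3], [52, 275, 6, 34, 49]), ([184.7, 284.5], [180, 281, 11, 9, 76])]
side orange [([110.0, 203.8], [97, 193, 27, 18, 266]), ([11.5, 219.2], [0, 198, 32, 36, 389]), ([39.2, 215.7], [36, 213, 6, 6, 16]), ([268.0, 267.2], [264, 264, 10, 8, 62])]
side green [([220.8, 248.1], [217, 245, 9, 8, 55])]
side red [([254.8, 136.7], [247, 133, 17, 9, 72]), ([41.6, 173.0], [22, 160, 40, 27, 909]), ([136.0, 210.2], [122, 198, 29, 25, 615]), ([223.9, 262.4], [223, 257, 2, 13, 15]), ([225.9, 273.1], [224, 271, 5, 6, 23]), ([125.4, 274.9], [122, 272, 7, 7, 19]), ([266.5, 283.0], [266, 277, 2, 14, 26]), ([112.4, 285.2], [109, 283, 8, 5, 9]), ([264.5, 294.7], [263, 292, 4, 7, 23]), ([191.8, 307.1], [189, 294, 8, 22, 58])]
wrist blue []
wrist orange [([471.4, 259.8], [463, 256, 21, 14, 67])]
wrist green [([81.3, 6.5], [77, 2, 10, 11, 66])]
wrist red [([85.9, 26.8], [84, 22, 4, 9, 12]), ([224.0, 111.0], [220, 111, 9, 1, 9]), ([224.1, 127.5], [219, 127, 11, 2, 15])]
```

View pics/sz.png

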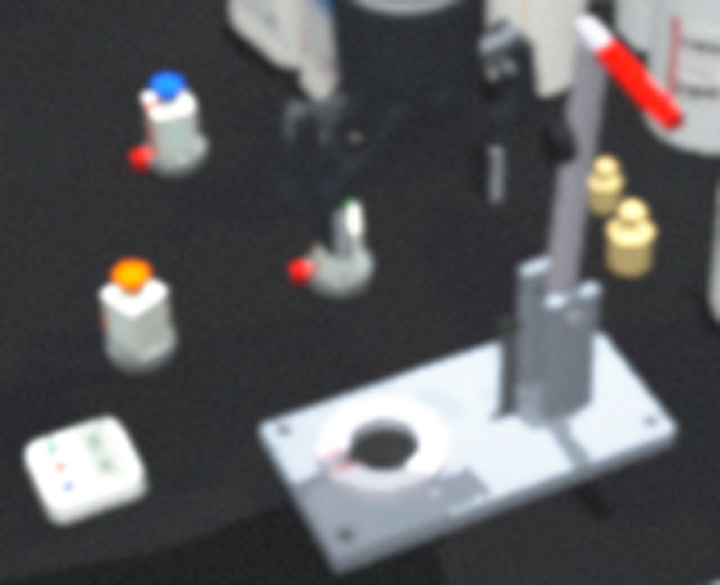

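View pics/dz.png

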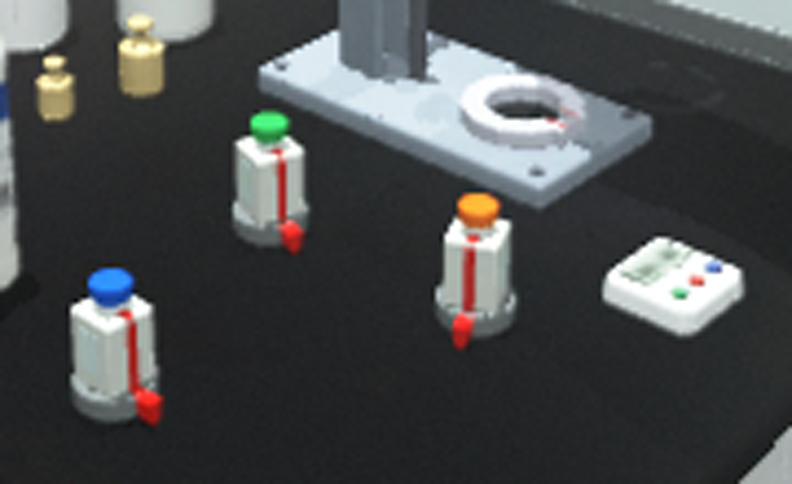

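Run:
```python
from h import *
cs=eyes.calibration('scene');cd=eyes.calibration('side');cw=eyes.calibration('wrist')
print('blue',tri(cs,(206.7,167.9),cd,(184.7,284.7)))
print('orange',tri(cs,(198.6,210.3),cd,(268,267.4)))
print('green', onz(cd,(220.8,248.1),.069))
for n,u in dict(b=(192.5,310.5),o=(264.5,295),g=(226,273.5)).items(): print('rib',n,onz(cd,u,.007))
for n,u in dict(o=(200.4,184.9),g=(235.8,209.6)).items(): print('ribscene',n,onz(cs,u,.007))
# nest
print('nest side/scene', tri(cs,(255.2,249.3),cd,(278.5,244)))
print('nest wrist',onz(cw,(254.5,121.5),.018),onz(cw,(254.5,121.5),.03),'notch',onz(cw,(224,119.3),.03))
for u in [(205,62),(418,80),(395,187),(200,168)]: print(onz(cw,u,.018))
for u in [(182,268),(345,266),(212,72),(408,89),(391,173),(209,160)]: print(onz(cw,u,.018))
print('handle',tri(cs,(311.1,168),cd,(254.8,136.7)))
```

```text
blue (array([0.54688153, 0.3965005 , 0.06845838]), np.float64(0.0021870646648633036))
orange (array([0.44094873, 0.2242004 , 0.06800725]), np.float64(0.0012959319199666063))
green [0.58715735 0.21918893 0.069     ]
rib b [0.52711474 0.39456342 0.007     ]
rib o [0.43253032 0.2477704  0.007     ]
rib g [0.56467696 0.22699624 0.007     ]
ribscene o [0.52005556 0.40022462 0.007     ]
ribscene g [0.56424064 0.23185376 0.007     ]
nest side/scene (array([0.52633167, 0.04156988, 0.02483879]), np.float64(0.0002786148856666417))
nest wrist [0.52817755 0.04561329 0.018     ] [0.52807568 0.04659097 0.03      ] notch [0.49524961 0.04892094 0.03      ]
[0.47563043 0.10743408 0.018     ]
[0.70399074 0.0893769  0.018     ]
[ 0.69507007 -0.03067904  0.018     ]
[ 0.46480253 -0.00751591  0.018     ]
[ 0.43530469 -0.13926647  0.018     ]
[ 0.64479329 -0.13646941  0.018     ]
[0.48267343 0.09749063 0.018     ]
[0.69455663 0.08015056 0.018     ]
[ 0.68813102 -0.01358093  0.018     ]
[0.47566355 0.0019541  0.018     ]
handle (array([ 0.65525744, -0.01886407,  0.29614818]), np.float64(0.0007635501178676721))
```

>>> play_rows([
  [-1,[-60,0,0],[0,0,0]],
  [-1,[-120,0,-10],[0,0,0]],
  [-1,[-180,0,-20],[0,0,0]],
  [-1,[-240,0,-30],[0,0,0]],
  [-1,[-290,0,-30],[0,0,0]],
  [-1,[-290,0,-30],[0,0,0]],
  [-1,[-290,0,-30],[0,0,0]],
])

```text
clock: 1.18
ee_pos: [0.495, 0.2898, 0.4045]
tool_rot: [0.5, -0.5, 0.5, -0.5]
contact_force: [0.3, -0.6, -0.6]
gripper_width: 0.0853
```

Run:
```python
from h import *
print(manip.sense()['ee_pos'],manip.sense()['clock'])
im,c=snap('wrist','w1.png'); snap('scene','s1.png')
for k,v in COL.items(): print(k,blobs(im,*v))
```

```text
[0.49496468 0.28980726 0.40451203] 1.175
blue [([475.1, 66.3], [455, 17, 43, 97, 1161]), ([301.5, 62.8], [298, 54, 11, 15, 24]), ([470.9, 78.9], [470, 78, 3, 3, 8])]
orange [([200.6, 228.0], [191, 220, 21, 19, 241])]
green [([335.9, 229.9], [330, 224, 19, 21, 81]), ([346.9, 239.6], [338, 232, 14, 14, 27])]
red [([287.1, 59.0], [283, 53, 9, 11, 34]), ([274.5, 54.9], [272, 54, 8, 5, 11]), ([295.5, 56.5], [295, 55, 2, 4, 8]), ([201.4, 197.2], [196, 187, 11, 27, 145]), ([306.8, 204.6], [303, 202, 11, 8, 36]), ([319.0, 215.6], [313, 209, 12, 16, 59]), ([199.6, 217.1], [197, 215, 6, 5, 21]), ([328.5, 226.5], [326, 224, 6, 6, 18])]
```

View pics/w1.png

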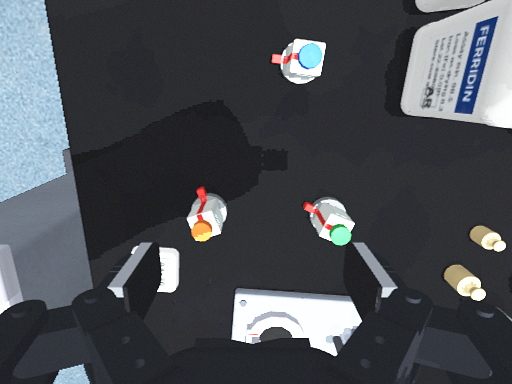

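View pics/s1.png

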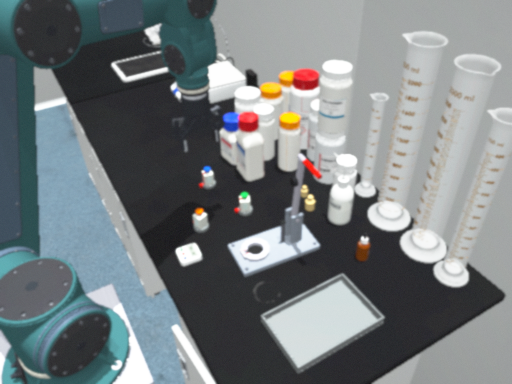

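The wrist view shows all three cartridges clearly: blue cap (310,56), orange cap (201,230), green cap (341,234), each with a red rib. The scene view agrees. I'll combine the views for each cartridge.

```bash
cat >> h.py <<'E'
def multi(rs):
    A=np.zeros((3,3));b=np.zeros(3)
    for o,d in rs:
        P=np.eye(3)-np.outer(d,d);A+=P;b+=P@o
    p=np.linalg.solve(A,b);return p,[np.linalg.norm((np.eye(3)-np.outer(d,d))@(p-o))*1000 for o,d in rs]
COL['green']=((55,80,50),(85,255,255))
COL['blue']=((98,120,80),(125,255,255))
E
python3 - <<'E'
from h import *
import cv2
a=cv2.imread('pics/w1.png')
im=a[:,:,::-1].copy()
for k,v in COL.items(): print(k,blobs(im,*v,mina=30))
z=cv2.resize(a[170:260,170:370],None,fx=4,fy=4,interpolation=2);cv2.imwrite('pics/w1z.png',z)
z=cv2.resize(a[20:100,250:350],None,fx=6,fy=6,interpolation=2);cv2.imwrite('pics/w1y.png',z)
s=cv2.imread('pics/s1.png')[:,:,::-1].copy()
for k,v in COL.items(): print('scene',k,blobs(s,*v))
E
```

```text
blue [([475.1, 66.1], [455, 16, 43, 98, 1246]), ([302.3, 59.3], [298, 45, 16, 24, 53])]
orange [([200.6, 228.0], [191, 220, 21, 19, 241])]
green [([340.0, 234.9], [330, 224, 22, 22, 361])]
red [([287.1, 59.0], [283, 53, 9, 11, 34]), ([201.4, 197.2], [196, 187, 11, 27, 145]), ([306.8, 204.6], [303, 202, 11, 8, 36]), ([319.0, 215.6], [313, 209, 12, 16, 59])]
scene blue [([174.6, 90.9], [173, 89, 5, 5, 14]), ([229.9, 120.8], [222, 111, 16, 20, 262]), ([206.9, 167.8], [203, 165, 9, 7, 45])]
scene orange [([286.4, 81.1], [278, 72, 16, 15, 98]), ([270.8, 94.0], [260, 88, 21, 11, 120]), ([289.4, 124.5], [280, 118, 20, 11, 122]), ([198.8, 210.7], [195, 208, 9, 7, 41]), ([363.8, 245.7], [359, 244, 10, 4, 24])]
scene green [([244.1, 193.7], [240, 191, 10, 8, 52])]
scene red [([305.4, 78.9], [293, 69, 25, 20, 425]), ([248.2, 121.5], [240, 113, 18, 18, 293]), ([311.2, 168.0], [303, 159, 18, 19, 130]), ([200.5, 184.6], [199, 183, 4, 5, 17]), ([235.8, 209.7], [234, 208, 5, 5, 18])]
```

View pics/w1z.png

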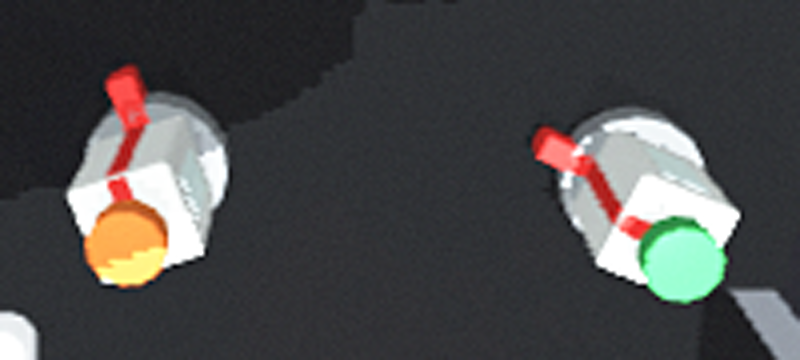

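```bash
cat > m.py <<'E'
from h import *
import cv2
E
python3 - <<'E'
from h import *
cs=eyes.calibration('scene');cd=eyes.calibration('side');cw=eyes.calibration('wrist')
f=lambda x,y:(170+x/4-.375,170+y/4-.375)
print('orange cap 3view',multi([ray(cs,(198.8,210.3)),ray(cd,(268,267.2)),ray(cw,f(127,243))]))
print('green cap 3view',multi([ray(cs,(244.3,193.7)),ray(cd,(220.8,248.1)),ray(cw,f(683,258))]))
g=lambda x,y:(250+x/6-.4,20+y/6-.4)
print('orange captop',onz(cw,f(127,247),.072),'rib top end',onz(cw,f(122,69),.012), 'rib tri',tri(cd,(264.5,294.7),cw,f(124,80)))
sq=[onz(cw,f(*p),.056)[:2] for p in [(68,193),(100,285),(207,252)]]
print(sq, 'c',(sq[0]+sq[2])/2, np.degrees(np.arctan2(*(sq[1]-sq[0])[::-1])),np.degrees(np.arctan2(*(sq[2]-sq[1])[::-1])), np.linalg.norm(sq[1]-sq[0]),np.linalg.norm(sq[2]-sq[1]))
print('green captop',onz(cw,f(684,262),.072),'rib top end',onz(cw,f(540,140),.012))
E
```

```text
orange cap 3view (array([0.44144073, 0.22428099, 0.06788768]), [np.float64(0.6731624842324249), np.float64(0.9714143799960462), np.float64(0.6639403143345625)])
green cap 3view (array([0.58939642, 0.21951951, 0.06871769]), [np.float64(1.271438501690772), np.float64(1.9661573842424829), np.float64(1.2352000310173987)])
orange captop [0.44231064 0.22571243 0.072     ] rib top end [0.43303598 0.25676733 0.012     ] rib tri (array([0.43192874, 0.25127819, 0.00929987]), np.float64(0.00304636056072405))
[array([0.4241513 , 0.23448579]), array([0.43138906, 0.20683333]), array([0.46158937, 0.21684374])] c [0.44287034 0.22566477] -75.33243227654742 18.338665565784392 0.028583985006156776 0.0318161474049927
green captop [0.5891144  0.22114865 0.072     ] rib top end [0.56023893 0.2338349  0.012     ]
```

View pics/w1y.png

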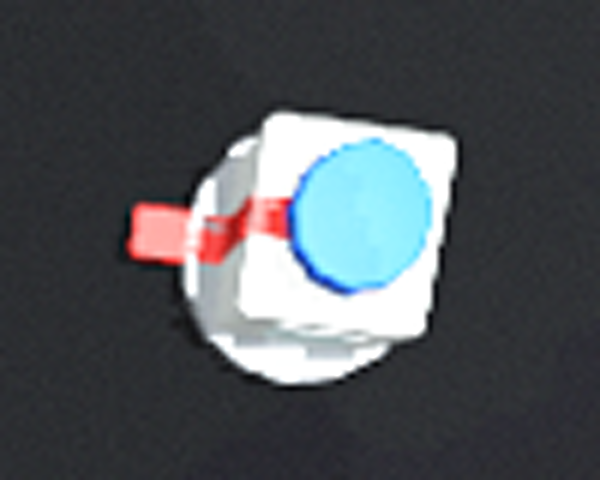

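>>> play_rows([
  [-1,[25,30,-20],[0,-0.15,0]],
  [-1,[50,70,-40],[0,-0.297,0]],
  [-1,[65,105,-53],[0,-0.297,0]],
  [-1,[65,105,-53],[0,-0.297,0]],
  [-1,[65,105,-53],[0,-0.297,0]],
])

```text
clock: 1.9
ee_pos: [0.4431, 0.225, 0.3011]
tool_rot: [-0.568, 0.42, -0.421, 0.569]
contact_force: [-0.2, 0.3, -0.3]
gripper_width: 0.0855
```

Run:
```python
from h import *
s=manip.sense();print(s['ee_pos'],s['qpos'].round(3),s['clock'])
im,c=snap('wrist','w2.png')
print(proj(c,[[.442,.225,.072],[.442,.225,.056]]))
tt=R.from_quat(s['tool_rot']).as_matrix();print(tt.round(3))
p=s['ee_pos']+tt@np.array([0,.155,0]);print(p,proj(c,p))
```

```text
[0.44305271 0.22500566 0.30112835] [ 0.306  0.272 -0.329  0.968  0.     1.581] 1.9
[[248.76718705 209.05814341]
 [248.91049526 201.28303957]]
[[ 0.292  0.002  0.957]
 [-0.957  0.001  0.292]
 [-0.    -1.     0.002]]
[0.44337068 0.22512169 0.14612872] [[250.70254981 267.87709189]]
```

View pics/w2.png

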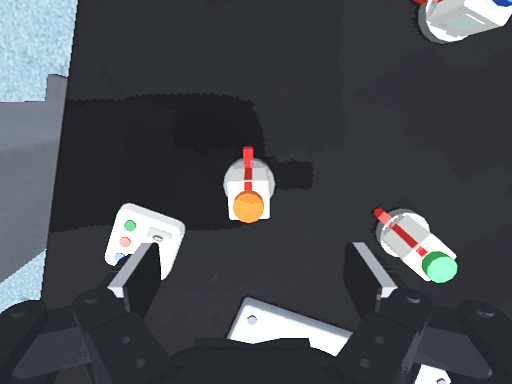

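Run:
```python
from h import *
import cv2
a=cv2.imread('pics/w2.png');cv2.imwrite('pics/w2z.png',cv2.resize(a[140:230,190:310],None,fx=6,fy=6,interpolation=2))
im=a[:,:,::-1].copy();print(blobs(im,*COL['orange']),blobs(im,*COL['red']))
```

```text
[([248.2, 206.1], [233, 190, 31, 33, 780])] [([420.9, 1.0], [414, 0, 14, 4, 37]), ([247.5, 161.4], [243, 146, 10, 34, 260]), ([248.0, 185.5], [245, 182, 7, 8, 56]), ([378.5, 212.2], [374, 208, 14, 11, 74]), ([404.3, 235.6], [392, 224, 26, 24, 190]), ([421.8, 251.2], [418, 247, 9, 9, 45])]
```

View pics/w2z.png

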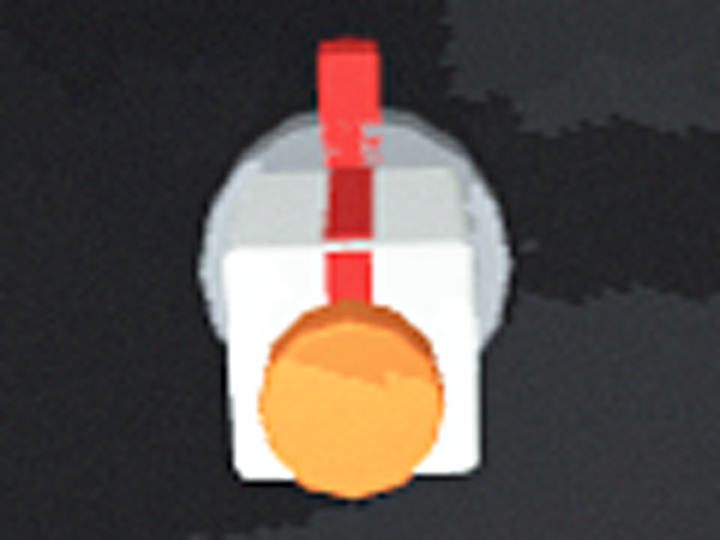

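>>> play_rows([
  [-1,[0,50,-1],[0,0,0]],
  [-1,[0,90,-1],[0,0,0]],
  [-1,[0,108,-1],[0,0,0]],
  [-1,[0,108,-1],[0,0,0]],
  [0.6,[0,108,-1],[0,0,0]],
  [1,[0,108,-1],[0,0,0]],
  [1,[0,108,-1],[0,0,0]],
  [1,[0,108,-1],[0,0,0]],
], squeeze=40)

```text
clock: 2.95
ee_pos: [0.4413, 0.2248, 0.1924]
tool_rot: [-0.568, 0.42, -0.421, 0.569]
contact_force: [-1.2, -0.7, 7.0]
gripper_width: 0.0296
```

Run:
```python
from h import *
s=manip.sense();print(s['ee_pos'],s['qpos'].round(3),s['clock'],s['gripper_width'])
im,c=snap('wrist','w3.png')
```

```text
[0.44129285 0.22481388 0.19238456] [ 0.306  0.381 -0.51   0.679  0.     1.58 ] 2.95 0.02957188074983288
```

View pics/w3.png

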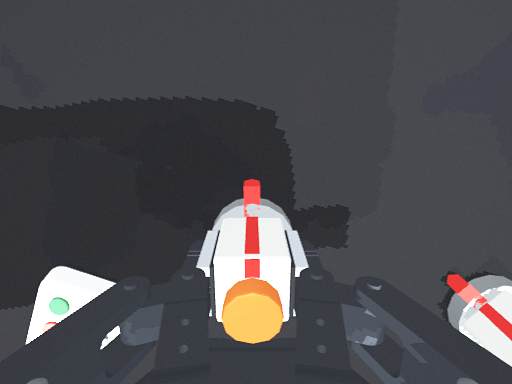

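>>> play_rows([
  [1,[0,-50,0],[0,0,0]],
  [1,[0,-100,0],[0,-0.1,0]],
  [1,[40,-110,5],[0,-0.28,0]],
  [1,[80,-110,10],[0,-0.46,0]],
  [1,[120,-110,15],[0,-0.64,0]],
  [1,[150,-110,20],[0,-0.82,0]],
  [1,[180,-110,25],[0,-1.0,0]],
  [1,[197,-110,29],[0,-1.194,0]],
  [1,[197,-110,29],[0,-1.194,0]],
  [1,[197,-110,29],[0,-1.194,0]],
])

```text
clock: 4.25
ee_pos: [0.5261, 0.0452, 0.3017]
tool_rot: [-0.706, 0.03, -0.029, 0.707]
contact_force: [0.1, 0.9, -1.1]
gripper_width: 0.0296
```

Run:
```python
from h import *
s=manip.sense();print(s['ee_pos'],s['qpos'].round(3),s['clock'],s['gripper_width'],s['contact_force'])
print(R.from_quat(s['tool_rot']).as_matrix().round(4))
im,c=snap('wrist','w4.png'); snap('side','d4.png')
```

```text
[0.52605967 0.04520707 0.3016912 ] [-0.069  0.322 -0.252  0.997  0.     0.015] 4.25 0.029560791285737537 [ 0.08440787  0.91484299 -1.13239509]
[[ 9.965e-01 -4.000e-04  8.310e-02]
 [-8.310e-02  2.000e-04  9.965e-01]
 [-4.000e-04 -1.000e+00  1.000e-04]]
```

View pics/w4.png

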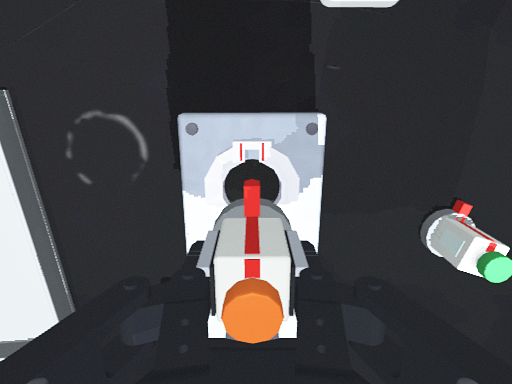

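View pics/d4.png

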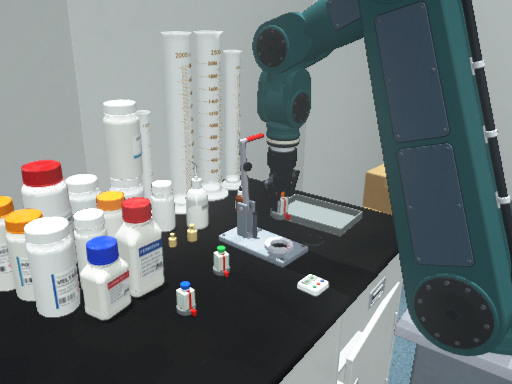

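Run:
```python
import cv2
a=cv2.imread('pics/w4.png');cv2.imwrite('pics/w4z.png',cv2.resize(a[100:230,170:335],None,fx=4.6,fy=4.6,interpolation=2))
```

```text
(no output)
```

View pics/w4z.png

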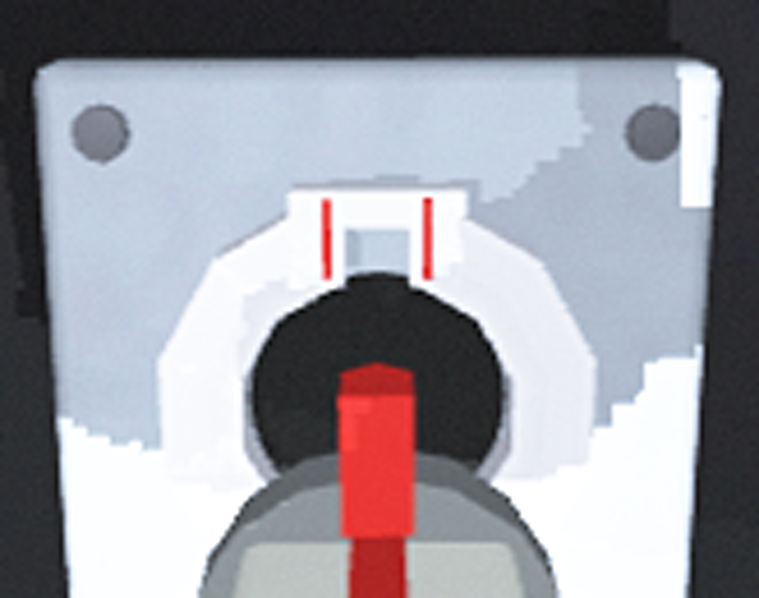

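Run:
```python
from h import *
c=eyes.calibration('wrist'); s=manip.sense()
f=lambda x,y:(170+x/4.6-.4,100+y/4.6-.4)
T=R.from_quat(s['tool_rot']).as_matrix(); p0=s['ee_pos']
def rel(w): return (T.T@(w-p0)*1000).round(1)   # tool coords: x fwd(+press x), z lateral(+press y)
print('notch outer top', rel(onz(c,f(377.5,229),.03)), onz(c,f(377.5,229),.03))
print('inner circle L/R at rim', rel(onz(c,f(250,390),.03)),rel(onz(c,f(503,390),.03)))
print('front inner rim near notch corners', rel(onz(c,f(343,284),.03)),rel(onz(c,f(412,284),.03)))
print('holes',rel(onz(c,f(101,133),.018)),rel(onz(c,f(653,133),.018)))
print('front edge',rel(onz(c,f(377,62),.018)))
print('outer ring L/R',rel(onz(c,f(160,400),.03)),rel(onz(c,f(597,400),.03)))
zr=p0[2]-.1924
print('rib end top L/R (z+.012/.014)',rel(onz(c,f(340,395),zr+.014)),rel(onz(c,f(414,395),zr+.014)))
print('rib tip bottom',rel(onz(c,f(377,362),zr)))
```

```text
notch outer top [-32.3 271.8   0.9] [0.49387249 0.04897593 0.03      ]
inner circle L/R at rim [ -4.1 271.8 -21.3] [ -4.1 271.8  22.7]
front inner rim near notch corners [-22.9 271.8  -5. ] [-22.9 271.8   6.8]
holes [-47.1 283.8 -47.1] [-47.  283.8  48.7]
front edge [-59.  283.8   0.8]
outer ring L/R [ -2.3 271.8 -37.1] [ -2.3 271.8  39.2]
rib end top L/R (z+.012/.014) [-30.5 178.4  -3.1] [-30.5 178.4   4.8]
rib tip bottom [-30.4 192.4   0.8]
```

>>> play_rows([
  [1,[0,35,0],[0,0,0]],
  [1,[0,60,0],[0,0,0]],
  [1,[0,73,0],[0,0,0]],
  [1,[0,73,0],[0,0,0]],
  [1,[0,73,0],[0,0,0]],
])

```text
clock: 4.97
ee_pos: [0.5267, 0.0449, 0.2296]
tool_rot: [0.707, -0.028, 0.029, -0.707]
contact_force: [1.0, 1.2, -2.0]
gripper_width: 0.0299
```

Run:
```python
from h import *
s=manip.sense();print(s['ee_pos'],s['clock'],s['contact_force'])
print(R.from_quat(s['tool_rot']).as_matrix().round(4))
im,c=snap('wrist','w5.png')
a=cv2.imread('pics/w5.png');cv2.imwrite('pics/w5z.png',cv2.resize(a[40:230,150:355],None,fx=3.9,fy=3.15,interpolation=2))
```

```text
[0.52674362 0.04492571 0.22955141] 4.975 [ 1.02573004  1.16040155 -1.97431871]
[[ 9.968e-01  1.200e-03  7.980e-02]
 [-7.980e-02 -1.000e-04  9.968e-01]
 [ 1.200e-03 -1.000e+00  0.000e+00]]
```

View pics/w5z.png

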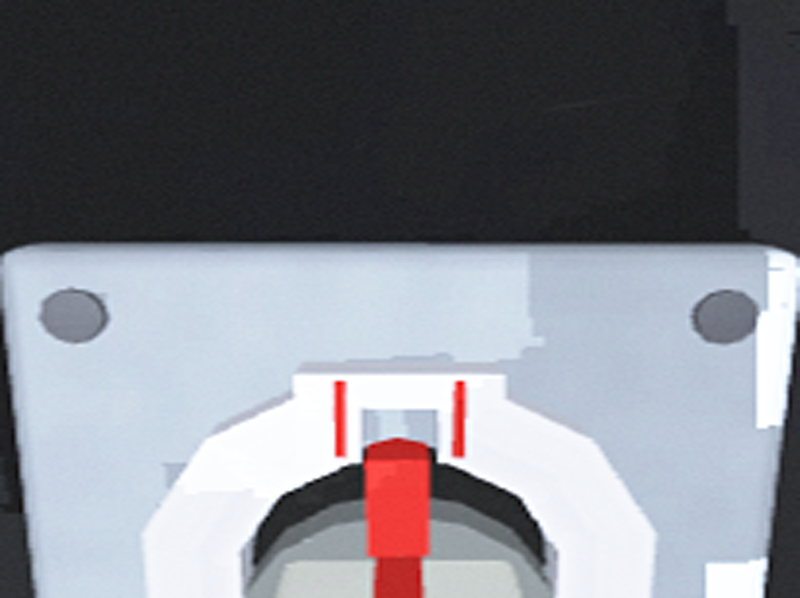

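Run:
```python
from h import *
c=eyes.calibration('wrist'); s=manip.sense()
f=lambda x,y:(150+x/3.9-.4,40+y/3.15-.4)
T=R.from_quat(s['tool_rot']).as_matrix(); p0=s['ee_pos']
def rel(w): return (T.T@(w-p0)*1000).round(1)
print('notch outer top', rel(onz(c,f(400,409),.03)),'LR', rel(onz(c,f(362,425),.03)),rel(onz(c,f(438,425),.03)))
print('marks',rel(onz(c,f(340,418),.03)),rel(onz(c,f(459.5,418),.03)))
print('holes',rel(onz(c,f(74,315),.018)),rel(onz(c,f(725,315),.018)))
zr=p0[2]-.1924
print('rib end top L/R',rel(onz(c,f(366,460),zr+.014)),rel(onz(c,f(432,460),zr+.014)), 'tip',rel(onz(c,f(398,438),zr)))
```

```text
notch outer top [-33.6 199.6   1.1] LR [-30.7 199.6  -4.3] [-30.7 199.6   6.6]
marks [-31.9 199.6  -7.4] [-31.9 199.6   9.6]
holes [-48.4 211.5 -46.9] [-48.3 211.5  49.2]
rib end top L/R [-30.5 178.4  -3.2] [-30.5 178.4   5.1] tip [-30.2 192.4   0.9]
```

>>> play_rows([
  [1,[-0.5,6,0],[0,0,0]],
  [1,[-0.5,11,0],[0,0,0]],
  [1,[-0.5,15,0],[0,0,0]],
  [1,[-0.5,18,0],[0,0,0]],
  [1,[-0.5,19,0],[0,0,0]],
  [1,[-0.5,19,0],[0,0,0]],
])

```text
clock: 5.78
ee_pos: [0.5258, 0.0448, 0.2104]
tool_rot: [0.707, -0.028, 0.028, -0.706]
contact_force: [-5.9, -0.1, 14.3]
gripper_width: 0.0298
```

Run:
```python
from h import *
s=manip.sense();print(s['ee_pos'],s['clock'],s['contact_force'],s['gripper_width'])
im,c=snap('wrist','w6.png')
a=cv2.imread('pics/w6.png');cv2.imwrite('pics/w6z.png',cv2.resize(a[40:380,130:375],None,fx=2.4,fy=1.7,interpolation=2))
```

```text
[0.52581528 0.04483823 0.21036636] 5.775 [-5.91340457 -0.11569073 14.25414639] 0.029791792676681878
```

View pics/w6z.png

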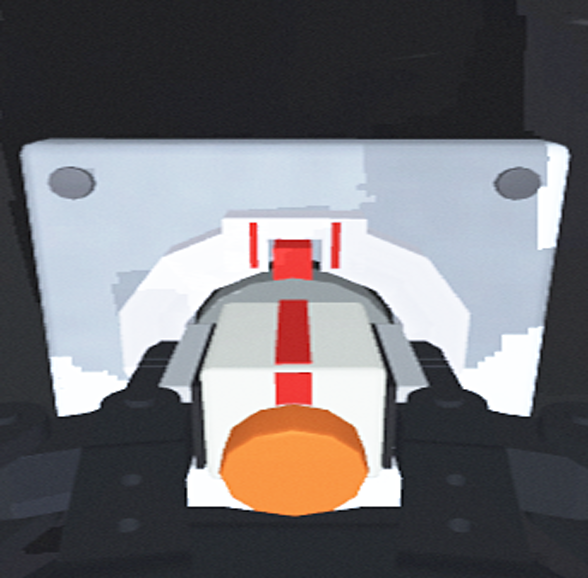

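>>> play_rows([
  [0.2,[0,-1,0],[0,0,0]],
  [-0.2,[0,-1,0],[0,0,0]],
  [-0.3,[0,-1,0],[0,0,0]],
  [-0.3,[0,-30,0],[0,0,0]],
  [-0.3,[0,-80,0],[0,0,0]],
  [-0.3,[0,-140,0],[0,0,0]],
  [-0.3,[0,-150,0],[0,0,0]],
])

```text
clock: 6.7
ee_pos: [0.5265, 0.0449, 0.3632]
tool_rot: [0.707, -0.026, 0.03, -0.706]
contact_force: [0.1, -0.0, -0.2]
gripper_width: 0.0554
```

Run:
```python
from h import *
s=manip.sense();print(s['ee_pos'],s['clock'],s['contact_force'],s['gripper_width'],s['qpos'].round(3))
im,c=snap('wrist','w7.png')
```

```text
[0.52651217 0.04485236 0.36322448] 6.7 [ 0.14189071 -0.02937513 -0.16791215] 0.05538333668484683 [-0.069  0.283 -0.134  1.148 -0.     0.01 ]
```

View pics/w7.png

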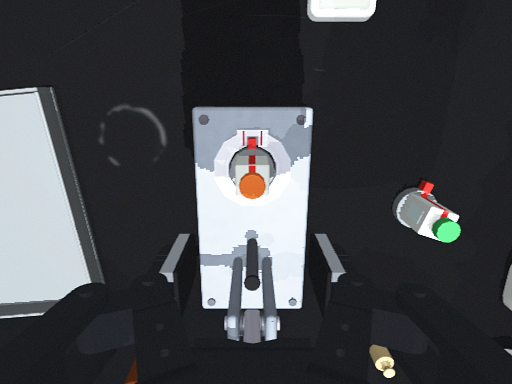

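>>> play_rows([
  [-0.3,[0,-60,0],[0,0.15,0]],
  [-0.3,[0,-110,0],[0,0.33,0]],
  [-0.3,[0,-147,0],[0,0.51,0]],
  [-0.3,[30,-147,-12],[0,0.69,0]],
  [-0.3,[60,-147,-24],[0,0.87,0]],
  [-0.3,[90,-147,-36],[0,1.05,0]],
  [-0.3,[120,-147,-48],[0,1.23,0]],
  [-0.3,[135,-147,-54],[0,1.41,0]],
  [-0.3,[135,-147,-54],[0,1.571,0]],
  [-0.3,[135,-147,-54],[0,1.571,0]],
])

```text
clock: 8.0
ee_pos: [0.6567, -0.0199, 0.505]
tool_rot: [-0.48, 0.52, -0.519, 0.479]
contact_force: [0.6, 0.4, -0.3]
gripper_width: 0.0557
```

Run:
```python
from h import *
s=manip.sense();print(s['ee_pos'],s['clock'],s['contact_force'],s['gripper_width'],s['qpos'].round(3))
print(R.from_quat(s['tool_rot']).as_matrix().round(4))
im,c=snap('wrist','w8.png'); im2,c2=snap('side','d8.png');im3,c3=snap('scene','s8.png')
for i in (im,im2,im3): print(blobs(i,*COL['red'],mina=20))
```

```text
[ 0.65674738 -0.01990965  0.50497876] 8.0 [ 0.57776104  0.40079265 -0.33009685] 0.05573621037077191 [-0.154  0.525  0.642  1.69   0.     1.496]
[[-7.910e-02 -2.300e-03  9.969e-01]
 [-9.969e-01  4.000e-04 -7.910e-02]
 [-2.000e-04 -1.000e+00 -2.300e-03]]
[([255.5, 211.2], [245, 157, 23, 112, 2402])]
[([254.9, 137.0], [247, 134, 17, 8, 60]), ([41.6, 173.1], [22, 160, 40, 27, 902]), ([135.9, 210.4], [122, 198, 29, 25, 595]), ([225.9, 273.1], [224, 271, 5, 6, 23]), ([191.8, 307.1], [189, 294, 8, 22, 58])]
[([295.8, 79.2], [293, 71, 7, 18, 66]), ([248.2, 121.5], [240, 113, 18, 18, 294]), ([311.3, 168.3], [303, 159, 18, 19, 116])]
```

View pics/w8.png

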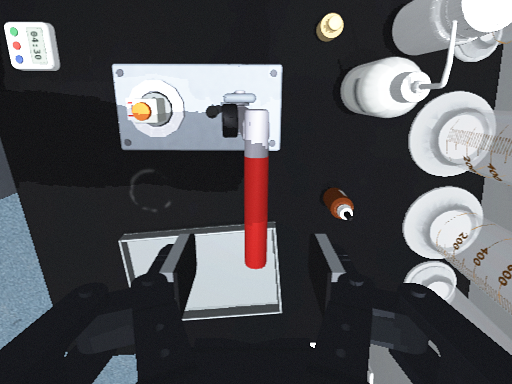

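View pics/d8.png

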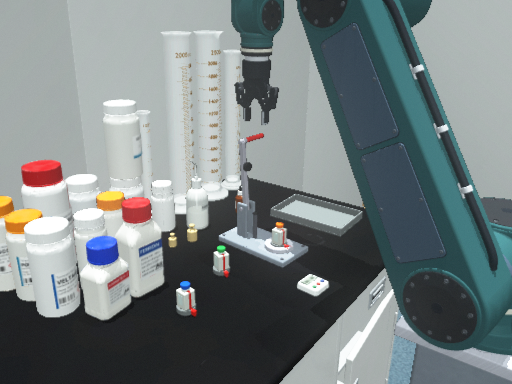

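The wrist view shows the red bar running straight under the gripper at column ~256, rows 157–268. The side view shows the orange cartridge home in the nest.

Run:
```python
from h import *
c=eyes.calibration('wrist'); s=manip.sense();cd=eyes.calibration('side');cs=eyes.calibration('scene')
T=R.from_quat(s['tool_rot']).as_matrix(); p0=s['ee_pos']
def rel(w): return (T.T@(w-p0)*1000).round(1)
print(rel(onz(c,(256.5,157),.294)),rel(onz(c,(255,266),.294)),onz(c,(255,266),.294))
print('mid',tri(c,(255.5,211),cd,(254.9,137)),tri(c,(255.5,211),cs,(311.3,168.3)), rel(tri(c,(255.5,211),cs,(311.3,168.3))[0]))
```

```text
[-39.4 212.2   2.9] [ 32.8 212.2   2.3] [ 0.65574666 -0.05252706  0.294     ]
mid (array([ 0.65651265, -0.01628932,  0.29453661]), np.float64(0.0063027461740330915)) (array([ 0.65888199, -0.01513884,  0.29178627]), np.float64(7.109288861578835e-05)) [ -4.7 214.4   2.5]
```

>>> play_rows([
  [-0.3,[0,30,2.5],[0,0,0]],
  [-0.3,[0,57,2.5],[0,0,0]],
  [-0.3,[0,57,2.5],[0,0,0]],
  [1,[0,57,2.5],[0,0,0]],
  [1,[0,57,2.5],[0,0,0]],
  [1,[0,57,2.5],[0,0,0]],
  [1,[0,57,2.5],[0,0,0]],
], squeeze=30)

```text
clock: 9.02
ee_pos: [0.6587, -0.0199, 0.4508]
tool_rot: [0.479, -0.519, 0.52, -0.48]
contact_force: [-1.3, 1.2, 4.4]
gripper_width: 0.0135
```

Run:
```python
from h import *
s=manip.sense();print(s['ee_pos'],s['clock'],s['contact_force'],s['gripper_width'],s['qpos'].round(3))
T=R.from_quat(s['tool_rot']).as_matrix();print(T.round(4))
for d in np.arange(0,1.70,0.1657): 
  a=d-np.radians(5); P=190*np.array([-np.sin(a),np.cos(a)]);P0=190*np.array([np.sin(np.radians(5)),np.cos(np.radians(5))])
  print(round(d,3),(P-P0).round(1))
```

```text
[ 0.65868614 -0.01993277  0.45077148] 9.025 [-1.34992707  1.168988    4.3739927 ] 0.013504259991057558 [-0.154  0.506  0.461  1.524  0.     1.497]
[[-7.970e-02  1.600e-03  9.968e-01]
 [-9.968e-01 -2.000e-04 -7.970e-02]
 [ 1.000e-04 -1.000e+00  1.700e-03]]
0.0 [0. 0.]
0.166 [-31.4   0.1]
0.331 [-62.5  -4.9]
0.497 [-92.3 -15. ]
0.663 [-120.   -29.9]
0.828 [-144.8  -49.1]
0.994 [-166.2  -72.2]
1.16 [-183.5  -98.5]
1.326 [-196.2 -127.3]
1.491 [-203.9 -157.7]
1.657 [-206.6 -189.1]
```

>>> play_rows([
  [1,[0,0,-16],[0,0,0]],
  [1,[0,0,-31],[0,0,0]],
  [1,[0,2,-47],[0,0,0]],
  [1,[0,5,-62],[0,0,0]],
  [1,[0,9,-78],[0,0,0]],
  [1,[0,15,-92],[0,0,0]],
  [1,[0,22,-106],[0,0,0]],
  [1,[0,30,-120],[0,0,0]],
  [1,[0,39,-133],[0,0,0]],
  [1,[0,49,-145],[0,0,0]],
])

```text
clock: 10.28
ee_pos: [0.5143, -0.0083, 0.4015]
tool_rot: [0.479, -0.519, 0.52, -0.481]
contact_force: [2.1, 0.3, 3.6]
gripper_width: 0.0132
```

Run:
```python
from h import *
s=manip.sense();print(s['ee_pos'],s['clock'],s['contact_force'],s['gripper_width'],s['qpos'].round(3))
snap('side','d9.png');snap('wrist','w9.png')
```

```text
[ 0.51432825 -0.00829084  0.40152552] 10.275 [2.14366981 0.29767192 3.56718244] 0.013154909425754282 [-0.175  0.245 -0.083  1.24   0.     1.476]
```

View pics/w9.png

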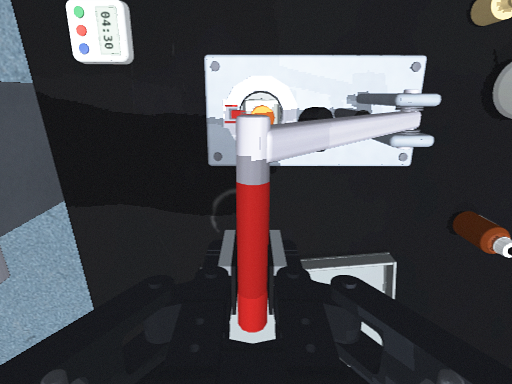

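>>> play_rows([
  [1,[0,11,-11],[0,0,0]],
  [1,[0,23,-21],[0,0,0]],
  [1,[0,36,-30.5],[0,0,0]],
  [1,[0,49.5,-38.5],[0,0,0]],
  [1,[0,64,-45.5],[0,0,0]],
  [1,[0,78,-51],[0,0,0]],
  [1,[0,93,-56],[0,0,0]],
  [1,[0,109,-59],[0,0,0]],
  [1,[0,124,-61],[0,0,0]],
  [1,[0,134,-62],[0,0,0]],
])

```text
clock: 11.62
ee_pos: [0.4527, -0.0033, 0.2667]
tool_rot: [-0.48, 0.52, -0.519, 0.48]
contact_force: [-0.5, 2.6, 4.1]
gripper_width: 0.013
```

>>> play_rows([
  [1,[0,4,0],[0,0,0]],
  [1,[0,7,0],[0,0,0]],
  [1,[0,9,0],[0,0,0]],
  [1,[0,9,0],[0,0,0]],
])

```text
clock: 12.12
ee_pos: [0.4525, -0.0033, 0.2581]
tool_rot: [-0.48, 0.52, -0.519, 0.48]
contact_force: [-4.4, 3.1, 5.3]
gripper_width: 0.0134
```

Run:
```python
from h import *
s=manip.sense();print(s['ee_pos'],s['clock'],s['contact_force'],s['gripper_width'],s['qpos'].round(3))
snap('side','d10.png');snap('wrist','w10.png')
```

```text
[ 0.4525114  -0.00332916  0.25806291] 12.125 [-4.44328483  3.12899362  5.32260839] 0.013446218857709915 [-0.188  0.243 -0.506  0.822  0.     1.463]
```

View pics/d10.png

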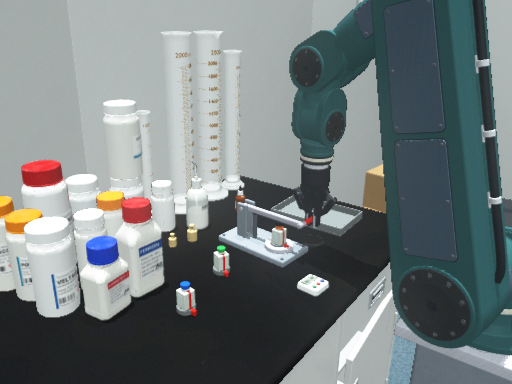

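View pics/w10.png

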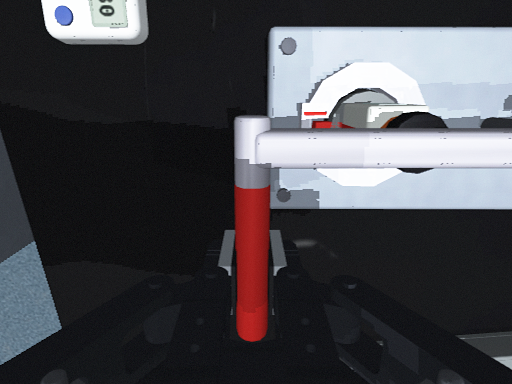

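>>> play_rows([
  [1,[0,2,0],[0,0,0]],
  [1,[0,4,0],[0,0,0]],
  [1,[0,4,0],[0,0,0]],
])

```text
clock: 12.6
ee_pos: [0.4525, -0.0033, 0.2543]
tool_rot: [-0.48, 0.52, -0.519, 0.48]
contact_force: [-7.0, 2.8, 11.6]
gripper_width: 0.0137
```

Run:
```python
from h import *
s=manip.sense();print(s['ee_pos'],s['clock'],s['contact_force'],s['gripper_width'])
cw=eyes.calibration('wrist');im,c=snap('side');a=im[190:250,215:325,::-1];cv2.imwrite('pics/d11.png',cv2.resize(a,None,fx=7,fy=7,interpolation=2))
p=np.array([.5267,.046,0]);X=np.array([.9966,-.081,0]);Y=np.array([.081,.9966,0])
for h in (0,.003,.006): print(proj(c,p-X*.07-Y*.05+[0,0,.1045+h]),proj(c,p-X*.07-Y*.086+[0,0,.1045+h]),proj(c,p+X*.1+[0,0,.1045]),proj(c,p-X*.06+[0,0,.1045+h]))
```

```text
[ 0.45246346 -0.00331821  0.25429345] 12.6 [-6.97985945  2.77372949 11.55176282] 0.013722614090609143
[[310.56691091 219.9152269 ]] [[317.92966531 215.75407039]] [[250.3539819  208.37351542]] [[296.7219124  224.85965015]]
[[310.63226473 218.90217502]] [[317.99988393 214.7569926 ]] [[250.3539819  208.37351542]] [[296.77677665 223.82744866]]
[[310.69772938 217.88740509]] [[318.07021935 213.7582563 ]] [[250.3539819  208.37351542]] [[296.83173609 222.7934561 ]]
```

View pics/d11.png

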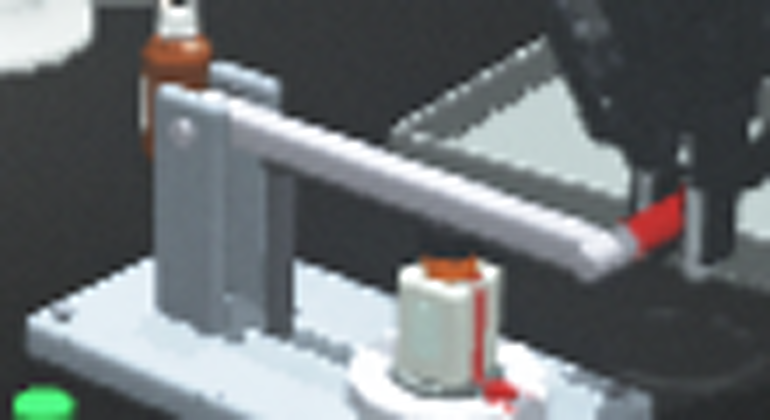

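>>> play_rows([
  [1,[0,0,0],[0,0,0]],
  [1,[0,2,0],[0,0,0]],
  [1,[0,4,0],[0,0,0]],
  [1,[0,4,0],[0,0,0]],
], squeeze=90)

```text
clock: 13.15
ee_pos: [0.4523, -0.0033, 0.2528]
tool_rot: [0.479, -0.519, 0.52, -0.48]
contact_force: [-25.3, 4.5, 69.0]
gripper_width: 0.0122
```

Run:
```python
from h import *
s=manip.sense();print(s['ee_pos'],s['clock'],s['contact_force'],s['gripper_width'])
im,c=snap('side');a=im[190:250,215:325,::-1];cv2.imwrite('pics/d12.png',cv2.resize(a,None,fx=7,fy=7,interpolation=2))
im,c=snap('wrist','w12.png')
```

```text
[ 0.45228051 -0.00325192  0.25278933] 13.15 [-25.30287272   4.48720693  69.02630778] 0.012200621182587756
```

View pics/d12.png

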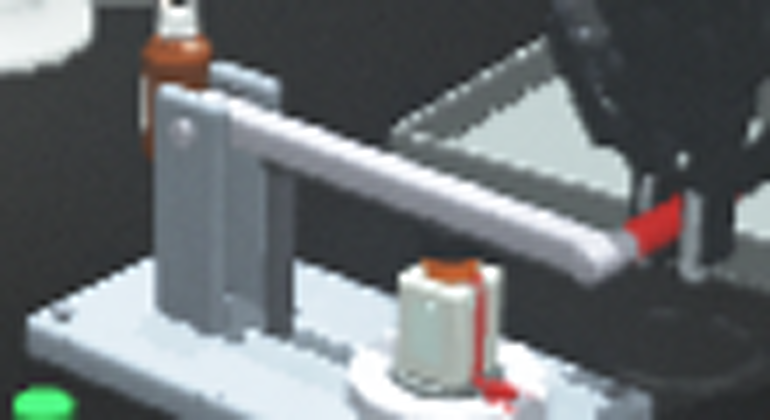

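>>> play_rows([
  [1,[0,-6,0],[0,0,0]],
  [1,[0,-18,1],[0,0,0]],
  [1,[0,-34,3],[0,0,0]],
  [1,[0,-49,6],[0,0,0]],
  [1,[0,-64,10.5],[0,0,0]],
  [1,[0,-79,16],[0,0,0]],
  [1,[0,-93,23],[0,0,0]],
  [1,[0,-107,31],[0,0,0]],
  [1,[0,-119,40.5],[0,0,0]],
  [1,[0,-132,51],[0,0,0]],
], squeeze=35)

```text
clock: 14.5
ee_pos: [0.4996, -0.007, 0.3822]
tool_rot: [-0.482, 0.522, -0.517, 0.477]
contact_force: [-37.7, 2.3, 28.2]
gripper_width: 0.0119
```

Run:
```python
from h import *
s=manip.sense();print(s['ee_pos'],s['clock'],s['contact_force'],s['gripper_width'])
```

```text
[ 0.49957268 -0.00698931  0.38224046] 14.5 [-37.68404041   2.3379808   28.20248576] 0.011941700802114515
```

>>> play_rows([
  [1,[0,-3,-3],[0,0,0]],
  [1,[0,-14,8.5],[0,0,0]],
  [1,[0,-24,20.5],[0,0,0]],
  [1,[0,-34,34],[0,0,0]],
  [1,[0,-42,48],[0,0,0]],
  [1,[0,-49,62],[0,0,0]],
  [1,[0,-55,77],[0,0,0]],
  [1,[0,-59,92.5],[0,0,0]],
  [1,[0,-62.5,108],[0,0,0]],
  [1,[0,-64,124],[0,0,0]],
], squeeze=25)

```text
clock: 15.75
ee_pos: [0.6272, -0.0175, 0.4472]
tool_rot: [0.479, -0.519, 0.52, -0.48]
contact_force: [1.5, -1.7, -2.3]
gripper_width: 0.0122
```

Run:
```python
from h import *
s=manip.sense();print(s['ee_pos'],s['clock'],s['contact_force'],s['gripper_width'])
```

```text
[ 0.62719867 -0.0175225   0.4472485 ] 15.75 [ 1.49217871 -1.73869455 -2.31937133] 0.012174498941018116
```

>>> play_rows([
  [1,[0,0,15],[0,0,0]],
  [1,[0,0,30],[0,0,0]],
  [1,[0,0,31],[0,0,0]],
  [0.4,[0,0,31],[0,0,0]],
  [-0.2,[0,0,31],[0,0,0]],
  [-0.3,[0,0,31],[0,0,0]],
  [-0.3,[0,-25,31],[0,0,0]],
  [-0.3,[0,-50,31],[0,0,0]],
  [-0.3,[0,-50,31],[0,0,0]],
])

```text
clock: 16.88
ee_pos: [0.6577, -0.0198, 0.4973]
tool_rot: [0.479, -0.519, 0.52, -0.48]
contact_force: [1.0, -0.5, -0.3]
gripper_width: 0.0557
```

Run:
```python
from h import *
s=manip.sense();print(s['ee_pos'],s['clock'],s['contact_force'],s['gripper_width'])
im,c=snap('side','d13.png');im2,c2=snap('scene','s13.png');snap('wrist','w13.png')
print([blobs(i,*COL['red'],mina=20) for i in (im,im2)])
```

```text
[ 0.65766237 -0.01980079  0.49727075] 16.875 [ 0.98621122 -0.47265166 -0.28191978] 0.055715330352681676
[[([254.9, 137.1], [247, 134, 17, 8, 61]), ([41.6, 173.0], [22, 160, 40, 27, 905]), ([135.9, 210.4], [122, 198, 29, 25, 600]), ([225.9, 273.1], [224, 271, 5, 6, 23]), ([191.9, 307.4], [189, 294, 8, 22, 57])], [([295.8, 77.9], [293, 71, 7, 17, 64]), ([248.2, 121.5], [240, 113, 18, 18, 294]), ([311.8, 168.9], [305, 160, 16, 18, 107])]]
```

View pics/d13.png

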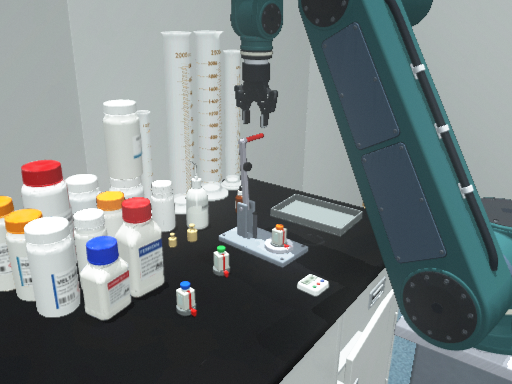

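View pics/w13.png

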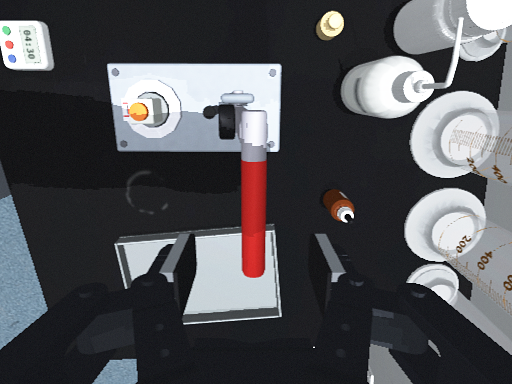

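>>> play_rows([
  [-0.3,[-10,-10,-20],[0,-0.17,0]],
  [-0.3,[-22,-10,-55],[0,-0.34,0]],
  [-0.3,[-35,-10,-90],[0,-0.52,0]],
  [-0.3,[-45,-10,-115],[0,-0.7,0]],
  [-0.3,[-54,-10,-136],[0,-0.88,0]],
  [-0.3,[-54,20,-136],[0,-1.06,0]],
  [-0.3,[-54,70,-136],[0,-1.24,0]],
  [-0.3,[-54,120,-136],[0,-1.42,0]],
  [-0.3,[-54,137,-136],[0,-1.571,0]],
  [-0.3,[-54,137,-136],[0,-1.571,0]],
])

```text
clock: 18.27
ee_pos: [0.5257, 0.0449, 0.3572]
tool_rot: [-0.706, 0.03, -0.027, 0.707]
contact_force: [0.1, -0.0, 0.9]
gripper_width: 0.0553
```

Run:
```python
from h import *
s=manip.sense();print(s['ee_pos'],s['clock'],s['contact_force'],s['gripper_width'])
T=R.from_quat(s['tool_rot']).as_matrix();print(T.round(4))
im,c=snap('wrist','w14.png')
a=im[100:220,180:330,::-1];cv2.imwrite('pics/w14z.png',cv2.resize(a,None,fx=5,fy=5,interpolation=2))
cs=eyes.calibration('scene');cd=eyes.calibration('side')
for u in [(262.5,320),(341.5,277),(383,320),(301,366)]: print('scene tray',onz(cs,u,.026))
for u in [(297,196),(363,211)]: print('side tray',onz(cd,u,.026))
for h in (.072,.066): print(proj(cd,[.5267,.046,.018+h]),proj(cs,[.5267,.046,.018+h]),proj(c,[.5267,.046,.018+h]))
im2,_=snap('side');print(blobs(im2,*COL['orange']));im3,_=snap('scene','s14.png');print(blobs(im3,*COL['orange']));print(blobs(im,*COL['orange']))
```

```text
[0.52569786 0.04487833 0.35718817] 18.275 [ 0.06819102 -0.04609297  0.90986974] 0.05534258111030346
[[ 9.967e-01 -3.200e-03  8.070e-02]
 [-8.070e-02  2.000e-04  9.967e-01]
 [-3.200e-03 -1.000e+00 -0.000e+00]]
scene tray [ 0.42811834 -0.16702553  0.026     ]
scene tray [ 0.67028125 -0.15969231  0.026     ]
scene tray [ 0.67473978 -0.31384906  0.026     ]
scene tray [ 0.44155705 -0.31182557  0.026     ]
side tray [ 0.66384938 -0.28975701  0.026     ]
side tray [ 0.43042238 -0.30976759  0.026     ]
[[278.36390022 223.25333402]] [[253.92620219 231.62902493]] [[252.06768576 193.04026105]]
[[278.28861356 225.25113619]] [[253.98646357 233.20073419]] [[252.05682224 190.81184645]]
[([110.0, 203.8], [97, 193, 27, 18, 265]), ([11.5, 219.2], [0, 198, 32, 36, 387]), ([39.2, 215.7], [36, 213, 6, 6, 16]), ([278.9, 226.6], [276, 224, 7, 6, 37])]
[([285.1, 82.9], [278, 72, 16, 24, 106]), ([288.9, 124.5], [279, 116, 21, 13, 120]), ([254.2, 234.8], [251, 232, 7, 7, 43]), ([363.8, 245.9], [358, 244, 11, 5, 30])]
[([251.9, 189.2], [240, 176, 25, 27, 518])]
```

View pics/w14z.png

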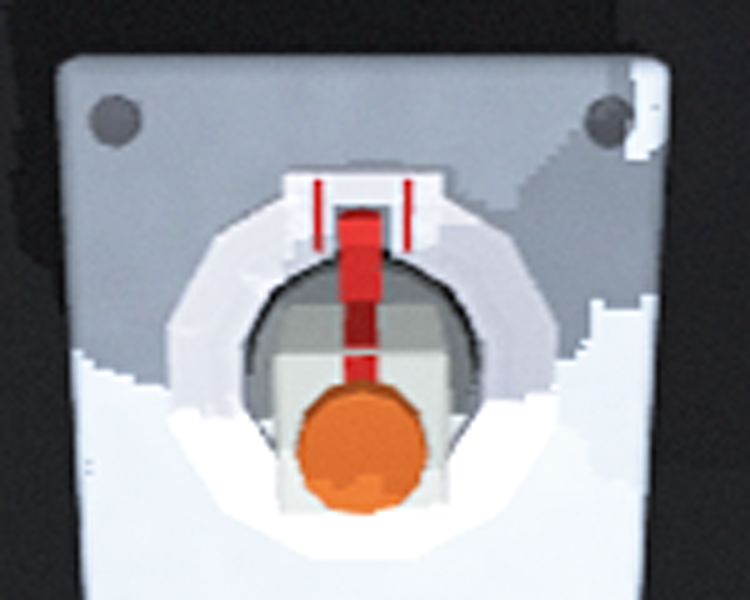

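>>> play_rows([
  [-0.3,[0,60,0],[0,0,0]],
  [-0.3,[0,110,0],[0,0,0]],
  [-0.3,[0,135,0],[0,0,0]],
  [-0.3,[0,146,0],[0,0,0]],
  [-0.3,[0,146,0],[0,0,0]],
  [0.5,[0,146,0],[0,0,0]],
  [1,[0,146,0],[0,0,0]],
  [1,[0,146,0],[0,0,0]],
  [1,[0,146,0],[0,0,0]],
], squeeze=40)

```text
clock: 19.55
ee_pos: [0.5269, 0.0448, 0.2139]
tool_rot: [0.707, -0.028, 0.029, -0.706]
contact_force: [-1.3, -0.3, 6.3]
gripper_width: 0.0298
```

>>> play_rows([
  [1,[0,-12,0],[0,0,0]],
  [1,[0,-30,0],[0,0,0]],
  [1,[0,-70,0],[0,0,0]],
  [1,[0,-110,0],[0,0,0]],
  [1,[0,-110,-50],[0,0,0]],
  [1,[0,-110,-110],[0,0,0]],
  [1,[0,-110,-160],[0,0,0]],
  [1,[0,-110,-160],[0,0,0]],
  [1,[0,-110,-160],[0,0,0]],
])

```text
clock: 20.68
ee_pos: [0.5136, -0.1144, 0.3233]
tool_rot: [-0.707, 0.028, -0.029, 0.707]
contact_force: [-1.0, 0.6, -1.1]
gripper_width: 0.0292
```

Run:
```python
from h import *
s=manip.sense();print(s['ee_pos'],s['clock'],s['contact_force'],s['gripper_width'],s['qpos'].round(2))
im,c=snap('wrist','w15.png')
```

```text
[ 0.51357058 -0.1144304   0.32334061] 20.675 [-0.97918895  0.60604367 -1.06116798] 0.029189279941489243 [-0.37  0.3  -0.22  1.05  0.   -0.29]
```

View pics/w15.png

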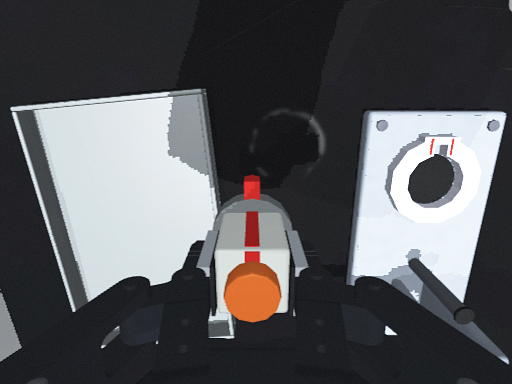

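View pics/s14.png

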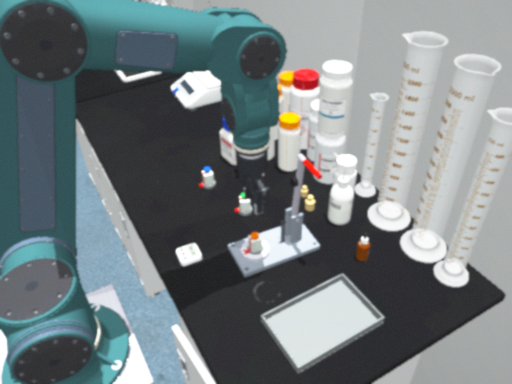

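Run:
```python
from h import *
c=eyes.calibration('wrist')
for u in [(11,109),(206,90),(220,216)]: print(onz(c,u,.026))
cs=eyes.calibration('scene')
a=cv2.imread('pics/s14.png')[260:384,245:400];cv2.imwrite('pics/s14z.png',cv2.resize(a,None,fx=4.8,fy=4.8,interpolation=2))
```

```text
[ 0.436707   -0.30608893  0.026     ]
[ 0.43462289 -0.14390058  0.026     ]
[ 0.54477799 -0.14455088  0.026     ]
```

View pics/s14z.png

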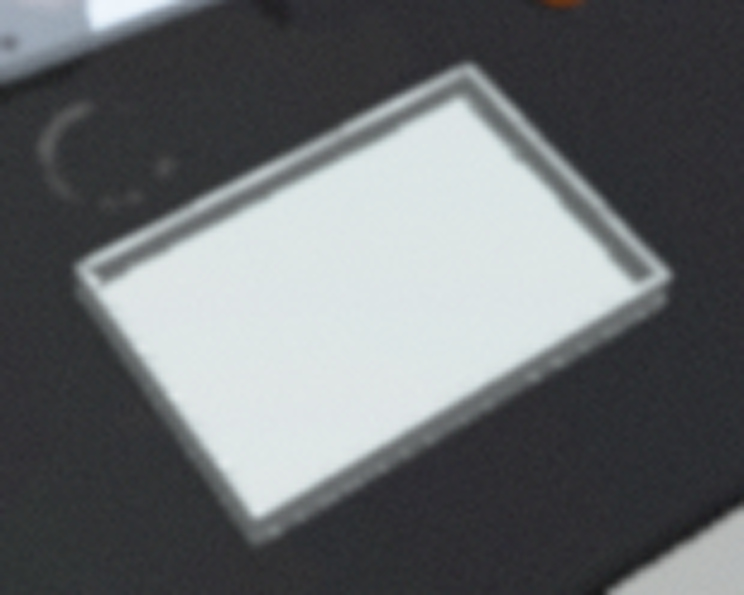

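Run:
```python
from h import *
cs=eyes.calibration('scene')
P=[onz(cs,u,.026) for u in [(260.6,316),(342.3,273.3),(384.8,317),(298.3,369)]];print(np.round(P,4),np.mean(P,0))
```

```text
[[ 0.4298 -0.155   0.026 ]
 [ 0.6797 -0.151   0.026 ]
 [ 0.6841 -0.3097  0.026 ]
 [ 0.4326 -0.3146  0.026 ]] [ 0.55653379 -0.23256138  0.026     ]
```

>>> play_rows([
  [1,[30,0,-25],[0,0,0]],
  [1,[65,0,-55],[0,0,0]],
  [1,[95,0,-85],[0,0,0]],
  [1,[118,0,-105],[0,0,0]],
  [1,[118,30,-105],[0,0,0]],
  [1,[118,70,-105],[0,0,0]],
  [1,[118,105,-105],[0,0,0]],
  [1,[118,117,-105],[0,0,0]],
  [1,[118,117,-105],[0,0,0]],
  [1,[118,117,-105],[0,0,0]],
])

```text
clock: 21.98
ee_pos: [0.6235, -0.2286, 0.2072]
tool_rot: [0.707, -0.027, 0.029, -0.706]
contact_force: [-1.1, 0.0, -1.2]
gripper_width: 0.0295
```

Run:
```python
from h import *
s=manip.sense();print(s['ee_pos'],s['clock'],s['contact_force'],s['gripper_width'],s['qpos'].round(2))
im,c=snap('wrist','w16.png')
```

```text
[ 0.62352408 -0.22860618  0.20724549] 21.975 [-1.08174883  0.03600279 -1.2401635 ] 0.029533162236972808 [-0.47  0.61 -0.03  0.93  0.   -0.39]
```

View pics/w16.png

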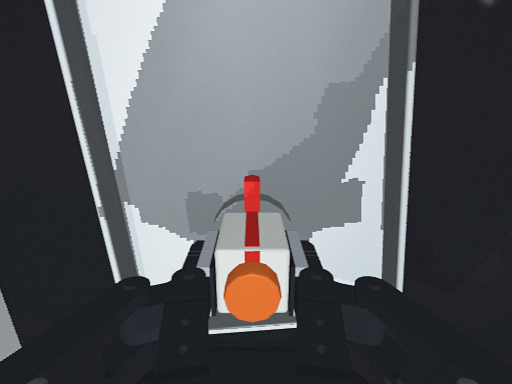

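>>> play_rows([
  [1,[0,4,0],[0,0,0]],
  [1,[0,7,0],[0,0,0]],
  [1,[0,7,0],[0,0,0]],
])

```text
clock: 22.4
ee_pos: [0.623, -0.2288, 0.1999]
tool_rot: [0.707, -0.028, 0.029, -0.706]
contact_force: [-3.7, 1.5, 13.7]
gripper_width: 0.0293
```

>>> play_rows([
  [0.3,[0,-1,0],[0,0,0]],
  [-0.1,[0,-1,0],[0,0,0]],
  [-0.2,[0,-1,0],[0,0,0]],
  [-0.2,[0,-30,0],[0,0,0]],
  [-0.2,[0,-80,0],[0,0,0]],
  [-0.2,[0,-130,0],[0,0,0]],
  [-0.2,[-40,-140,30],[0,0,0]],
  [-0.2,[-80,-140,65],[0,0,0]],
  [-0.2,[-115,-140,95],[0,0,0]],
  [-0.2,[-143,-140,118],[0,0,0]],
])

```text
clock: 23.65
ee_pos: [0.4884, -0.0985, 0.3387]
tool_rot: [-0.707, 0.028, -0.028, 0.707]
contact_force: [0.2, -0.7, 0.0]
gripper_width: 0.0513
```

>>> play_rows([
  [-0.5,[-2,0,55],[0,0,0]],
  [-0.5,[-5,0,110],[0,0,0]],
  [-0.6,[-8,0,170],[0,0,0]],
  [-0.7,[-8,0,220],[0,0.1,0]],
  [-0.8,[15,0,260],[0,0.2,0]],
  [-0.8,[45,0,300],[0,0.353,0]],
  [-0.8,[71,0,329],[0,0.353,0]],
  [-0.8,[71,0,329],[0,0.353,0]],
  [-0.8,[71,0,329],[0,0.353,0]],
])

```text
clock: 24.78
ee_pos: [0.5865, 0.2224, 0.3384]
tool_rot: [0.691, -0.152, 0.152, -0.69]
contact_force: [-0.3, 0.2, 0.1]
gripper_width: 0.0771
```

Run:
```python
from h import *
s=manip.sense();print(s['ee_pos'],s['clock'],s['contact_force'],s['gripper_width'],s['qpos'].round(2))
T=R.from_quat(s['tool_rot']).as_matrix();print(T.round(4))
im,c=snap('wrist','w17.png')
print(proj(c,[.589,.2205,.072]))
im2,c=snap('scene','s17.png')
```

```text
[0.58648581 0.22238215 0.33843339] 24.775 [-0.33931356  0.18996771  0.06782185] 0.07706258358356402 [ 0.23  0.46  0.08  1.19 -0.    0.67]
[[ 9.079e-01 -7.000e-04  4.192e-01]
 [-4.192e-01 -3.000e-04  9.079e-01]
 [-5.000e-04 -1.000e+00 -5.000e-04]]
[[249.88230533 195.59506856]]
```

View pics/w17.png

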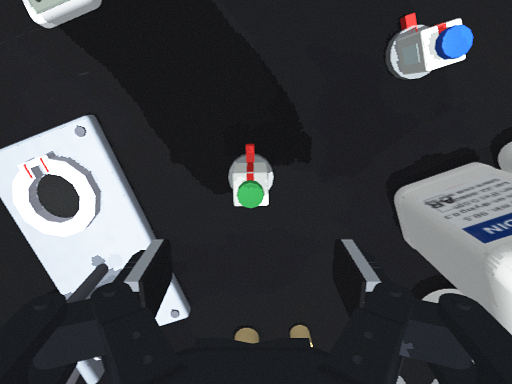

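View pics/s17.png

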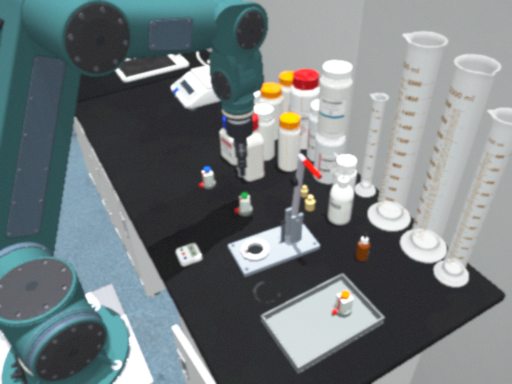

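Run:
```python
from h import *
c=eyes.calibration('wrist');s=manip.sense();T=R.from_quat(s['tool_rot']).as_matrix()
im=cv2.imread('pics/w17.png')[:,:,::-1].copy();print(blobs(im,*COL['green']))
a=im[130:220,190:310,::-1];cv2.imwrite('pics/w17z.png',cv2.resize(a,None,fx=6,fy=6,interpolation=2))
p=onz(c,(250.5,195.5),.072);print(p,(T.T@(p-s['ee_pos'])*1000).round(1))
for u in [(400,195),(455,260)]:
  for z in (.05,.1,.13): p=onz(c,u,z);print(z,p.round(3),(T.T@(p-s['ee_pos'])*1000).round(0))
```

```text
[([250.1, 193.9], [237, 180, 27, 29, 584])]
[0.58922818 0.22055127 0.072     ] [  3.3 266.9  -0. ]
0.05 [0.65  0.335 0.05 ] [ 10. 289. 130.]
0.1 [0.625 0.32  0.1  ] [ -6. 239. 105.]
0.13 [0.609 0.31  0.13 ] [-16. 209.  90.]
0.05 [0.732 0.363 0.05 ] [ 73. 289. 189.]
0.1 [0.691 0.342 0.1  ] [ 45. 239. 153.]
0.13 [0.666 0.329 0.13 ] [ 28. 209. 131.]
```

View pics/w17z.png

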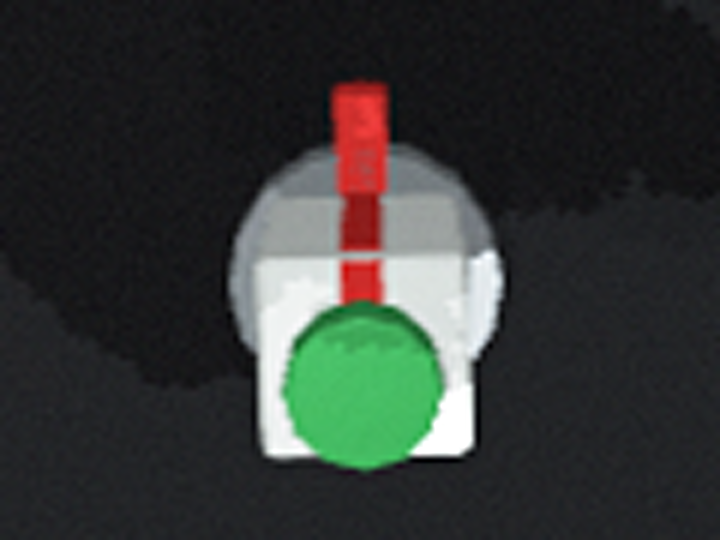

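>>> play_rows([
  [-0.4,[2.5,50,0],[0,0,0]],
  [-0.4,[2.5,100,0],[0,0,0]],
  [-0.4,[2.5,135,0],[0,0,0]],
  [-0.4,[2.5,143,0],[0,0,0]],
  [-0.4,[2.5,143,0],[0,0,0]],
  [0.5,[2.5,143,0],[0,0,0]],
  [1,[2.5,143,0],[0,0,0]],
  [1,[2.5,143,0],[0,0,0]],
  [1,[2.5,143,0],[0,0,0]],
])

```text
clock: 26.0
ee_pos: [0.5895, 0.2216, 0.1972]
tool_rot: [-0.69, 0.151, -0.153, 0.691]
contact_force: [-1.9, -0.7, 6.9]
gripper_width: 0.0299
```

>>> play_rows([
  [1,[0,-40,0],[0,0,0]],
  [1,[0,-90,0],[0,0,0]],
  [1,[0,-110,-30],[0,0,0]],
  [1,[5,-110,-75],[0,-0.1,0]],
  [1,[10,-110,-120],[0,-0.22,0]],
  [1,[14,-110,-160],[0,-0.353,0]],
  [1,[17,-110,-187],[0,-0.353,0]],
  [1,[17,-80,-187],[0,-0.353,0]],
  [1,[17,-45,-187],[0,-0.353,0]],
  [1,[17,-45,-187],[0,-0.353,0]],
])

```text
clock: 27.25
ee_pos: [0.5253, 0.0446, 0.2397]
tool_rot: [-0.707, 0.029, -0.027, 0.707]
contact_force: [-0.1, 0.4, -0.5]
gripper_width: 0.0297
```

```bash
cat >> h.py <<'E'
def fit(fn,k=3.9,ky=3.15,x0=150,y0=40):
    s=manip.sense();c=eyes.calibration('wrist');im=eyes.snapshot('wrist')
    print(s['ee_pos'].round(4),s['clock'],s['contact_force'].round(1)); print(R.from_quat(s['tool_rot']).as_matrix().round(4).tolist())
    a=im[y0:y0+190,x0:x0+205,::-1];cv2.imwrite('pics/'+fn,cv2.resize(a,None,fx=k,fy=ky,interpolation=2))
E
python3 -c "
from h import *
fit('w18z.png')"
```

```text
[0.5253 0.0446 0.2397] 27.25 [-0.1  0.4 -0.5]
[[0.9968, -0.003, 0.0799], [-0.0799, 0.0002, 0.9968], [-0.003, -1.0, -0.0]]
```

View pics/w18z.png

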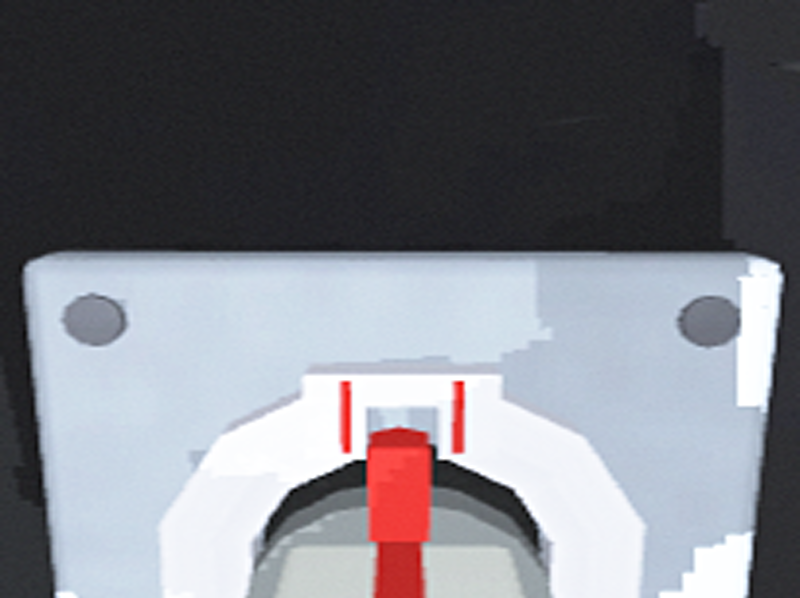

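```bash
cat >> h.py <<'E'
def cmp(nl,nr,nrow,ntop,rl,rr,rrow,rtip,off):
    c=eyes.calibration('wrist'); s=manip.sense()
    f=lambda x,y:(150+x/3.9-.4,40+y/3.15-.4)
    T=R.from_quat(s['tool_rot']).as_matrix(); p0=s['ee_pos']
    rel=lambda w:(T.T@(w-p0)*1000).round(1)
    zr=p0[2]-off
    print('notch outer (axis=+33.5)',rel(onz(c,f((nl+nr)/2,ntop),.03)),'marks mid',rel(onz(c,f((nl+nr)/2,nrow),.03)))
    print('rib end top (axis=+31)',rel(onz(c,f((rl+rr)/2,rrow),zr+.014)),'tip',rel(onz(c,f((rl+rr)/2,rtip),zr)),'underside z',zr)
E
python3 -c "
from h import *
cmp(346,459,418,407,367,432,447,428,.1972)"
```

```text
notch outer (axis=+33.5) [-31.2 211.2   1.5] marks mid [-29.  211.1   1.5]
rib end top (axis=+31) [-31.2 183.2   1.1] tip [-30.7 197.2   1.1] underside z 0.04392308665086739
```

>>> play_rows([
  [1,[2,4,0.4],[0,0,0]],
  [1,[2,10,0.4],[0,0,0]],
  [1,[2,16,0.4],[0,0,0]],
  [1,[2,21,0.4],[0,0,0]],
  [1,[2,24,0.4],[0,0,0]],
  [1,[2,25.5,0.4],[0,0,0]],
  [1,[2,25.5,0.4],[0,0,0]],
])

```text
clock: 28.18
ee_pos: [0.5281, 0.0449, 0.2153]
tool_rot: [0.707, -0.028, 0.028, -0.707]
contact_force: [0.4, -0.3, -2.5]
gripper_width: 0.0295
```

```bash
python3 -c "
from h import *
fit('w19z.png')"
```

```text
[0.5281 0.0449 0.2153] 28.175 [ 0.4 -0.3 -2.5]
[[0.9968, 0.0001, 0.0797], [-0.0797, -0.0, 0.9968], [0.0002, -1.0, -0.0]]
```

View pics/w19z.png

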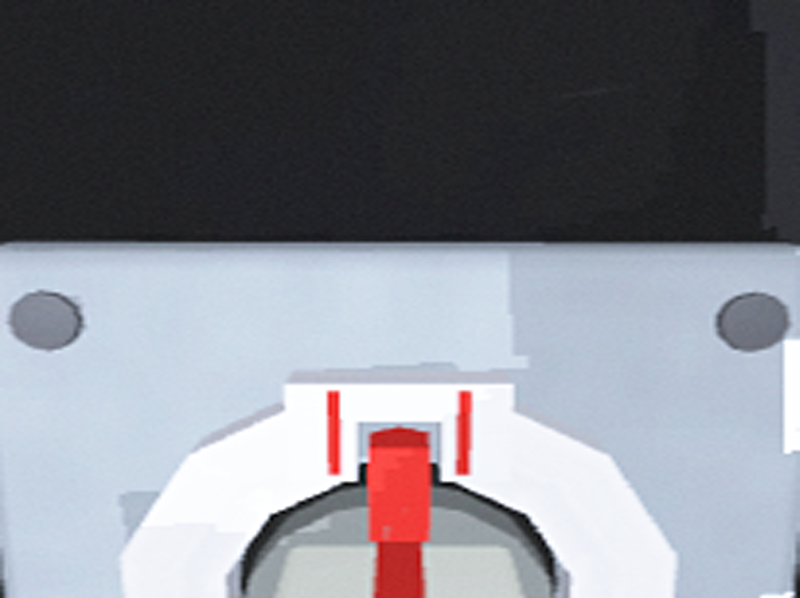

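>>> play_rows([
  [1,[-0.5,1,0],[0,0,0]],
  [1,[-0.5,2,0],[0,0,0]],
  [1,[-0.5,2,0],[0,0,0]],
])

```text
clock: 28.6
ee_pos: [0.5278, 0.0449, 0.2151]
tool_rot: [0.707, -0.027, 0.029, -0.706]
contact_force: [-9.4, 0.1, 31.4]
gripper_width: 0.0293
```

>>> play_rows([
  [0.2,[0,-2,0],[0,0,0]],
  [-0.2,[0,-2,0],[0,0,0]],
  [-0.3,[0,-2,0],[0,0,0]],
  [-0.3,[0,-30,0],[0,0,0]],
  [-0.3,[0,-80,0],[0,0,0]],
  [-0.3,[0,-140,0],[0,0,0]],
  [-0.3,[0,-152,0],[0,0,0]],
  [-0.3,[0,-152,0],[0,0,0]],
])

```text
clock: 29.6
ee_pos: [0.5277, 0.0449, 0.3651]
tool_rot: [0.707, -0.028, 0.028, -0.707]
contact_force: [-0.4, -0.4, -0.1]
gripper_width: 0.0551
```

```bash
python3 -c "
from h import *
im,c=snap('wrist','w20.png');s=manip.sense();print(s['ee_pos'],s['clock'])"
```

```text
[0.52751251 0.04492564 0.36414798] 29.65
```

View pics/w20.png

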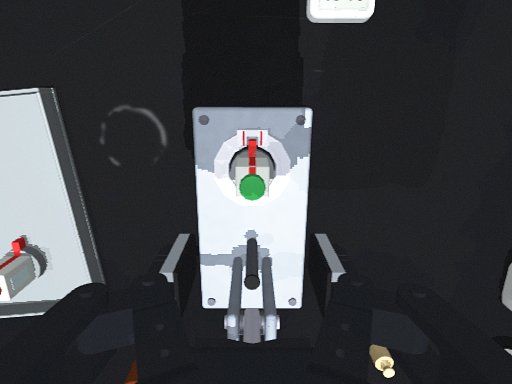

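Green is home with its rib in the notch, and orange stands in the tray at lower left. Next I go to the handle.

>>> play_rows([
  [-0.3,[0,-60,0],[0,0.15,0]],
  [-0.3,[0,-110,0],[0,0.33,0]],
  [-0.3,[0,-145,0],[0,0.51,0]],
  [-0.3,[30,-145,-12],[0,0.69,0]],
  [-0.3,[60,-145,-24],[0,0.87,0]],
  [-0.3,[90,-145,-36],[0,1.05,0]],
  [-0.3,[120,-145,-48],[0,1.23,0]],
  [-0.3,[136,-145,-54],[0,1.41,0]],
  [-0.3,[136,-145,-54],[0,1.571,0]],
  [-0.3,[136,-145,-54],[0,1.571,0]],
])

```text
clock: 30.9
ee_pos: [0.6595, -0.0199, 0.508]
tool_rot: [-0.481, 0.52, -0.519, 0.479]
contact_force: [0.1, 0.2, 0.6]
gripper_width: 0.0556
```

```bash
python3 -c "
from h import *
c=eyes.calibration('wrist');s=manip.sense();im,_=snap('wrist');print(s['ee_pos'],s['clock'])
T=R.from_quat(s['tool_rot']).as_matrix();b=blobs(im,*COL['red'],mina=100);print(b,T.round(4))
for x in b:
  u=x[0];print((T.T@(onz(c,u,.294)-s['ee_pos'])*1000).round(1))"
```

```text
[ 0.65953933 -0.01992351  0.50801908] 30.9
[([251.2, 210.3], [241, 157, 22, 110, 2308])] [[-7.910e-02 -3.100e-03  9.969e-01]
 [-9.969e-01  5.000e-04 -7.910e-02]
 [-2.000e-04 -1.000e+00 -3.100e-03]]
[-5.30e+00  2.14e+02 -2.00e-01]
```

>>> play_rows([
  [-0.3,[0,30,0],[0,0,0]],
  [-0.3,[0,60,0],[0,0,0]],
  [-0.3,[0,64,0],[0,0,0]],
  [-0.3,[0,64,0],[0,0,0]],
  [1,[0,64,0],[0,0,0]],
  [1,[0,64,0],[0,0,0]],
  [1,[0,64,0],[0,0,0]],
  [1,[0,64,0],[0,0,0]],
], squeeze=50)

```text
clock: 31.95
ee_pos: [0.6588, -0.0197, 0.4469]
tool_rot: [0.479, -0.519, 0.52, -0.48]
contact_force: [-0.8, 0.5, 5.2]
gripper_width: 0.013
```

>>> play_rows([
  [1,[0,0,-16],[0,0,0]],
  [1,[0,0,-31],[0,0,0]],
  [1,[0,2,-47],[0,0,0]],
  [1,[0,5,-62],[0,0,0]],
  [1,[0,9,-78],[0,0,0]],
  [1,[0,15,-92],[0,0,0]],
  [1,[0,22,-106],[0,0,0]],
  [1,[0,30,-120],[0,0,0]],
  [1,[0,39,-133],[0,0,0]],
  [1,[0,49,-145],[0,0,0]],
])

```text
clock: 33.2
ee_pos: [0.5145, -0.0081, 0.3977]
tool_rot: [0.479, -0.519, 0.52, -0.48]
contact_force: [6.4, 0.1, -1.5]
gripper_width: 0.0129
```

>>> play_rows([
  [1,[0,11,-11],[0,0,0]],
  [1,[0,23,-21],[0,0,0]],
  [1,[0,36,-30.5],[0,0,0]],
  [1,[0,49.5,-38.5],[0,0,0]],
  [1,[0,64,-45.5],[0,0,0]],
  [1,[0,78,-51],[0,0,0]],
  [1,[0,93,-56],[0,0,0]],
  [1,[0,109,-59],[0,0,0]],
  [1,[0,124,-61],[0,0,0]],
  [1,[0,136,-62],[0,0,0]],
])

```text
clock: 34.45
ee_pos: [0.4526, -0.0031, 0.2611]
tool_rot: [0.479, -0.519, 0.52, -0.48]
contact_force: [-1.4, 2.5, 9.4]
gripper_width: 0.0126
```

>>> play_rows([
  [1,[0,4,0],[0,0,0]],
  [1,[0,7,0],[0,0,0]],
  [1,[0,7,0],[0,0,0]],
])

```text
clock: 34.83
ee_pos: [0.4524, -0.0031, 0.2542]
tool_rot: [-0.48, 0.52, -0.519, 0.48]
contact_force: [-1.3, 2.4, 3.0]
gripper_width: 0.0127
```

>>> play_rows([
  [1,[0,0,0],[0,0,0]],
  [1,[0,2,0],[0,0,0]],
  [1,[0,4,0],[0,0,0]],
  [1,[0,4,0],[0,0,0]],
], squeeze=90)

```text
clock: 35.33
ee_pos: [0.4524, -0.0031, 0.2506]
tool_rot: [-0.48, 0.52, -0.52, 0.48]
contact_force: [-6.2, 2.7, 12.0]
gripper_width: 0.0121
```

>>> play_rows([
  [1,[0,2,0],[0,0,0]],
  [1,[0,4,0],[0,0,0]],
  [1,[0,4,0],[0,0,0]],
])

```text
clock: 35.7
ee_pos: [0.4522, -0.003, 0.249]
tool_rot: [0.479, -0.519, 0.52, -0.48]
contact_force: [-24.7, 5.7, 70.3]
gripper_width: 0.0122
```

Run:
```python
from h import *
s=manip.sense();print(s['ee_pos'],s['clock'],s['contact_force'],s['gripper_width'])
im,c=snap('side');a=im[190:250,215:325,::-1];cv2.imwrite('pics/d21.png',cv2.resize(a,None,fx=7,fy=7,interpolation=2))
```

```text
[ 0.45222818 -0.00303327  0.24904113] 35.7 [-24.73534372   5.68271295  70.31354331] 0.012201693448431325
```

View pics/d21.png

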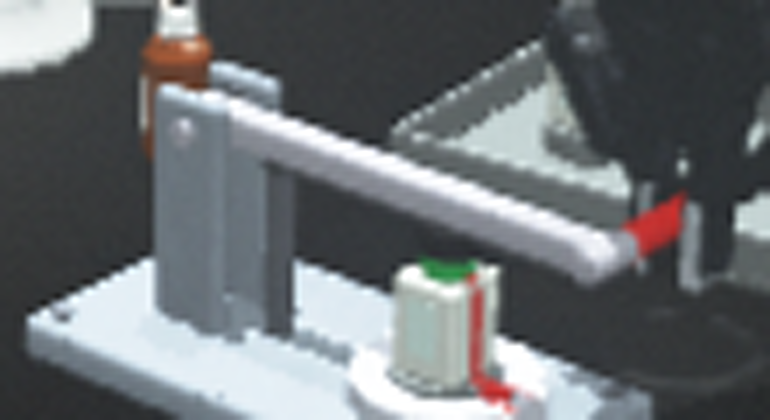

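>>> play_rows([
  [1,[0,-6,0],[0,0,0]],
  [1,[0,-22,1],[0,0,0]],
  [1,[0,-38,2.5],[0,0,0]],
  [1,[0,-53,5.5],[0,0,0]],
  [1,[0,-68,10],[0,0,0]],
  [1,[0,-83,15.5],[0,0,0]],
  [1,[0,-97,22.5],[0,0,0]],
  [1,[0,-111,30.5],[0,0,0]],
  [1,[0,-123,40],[0,0,0]],
  [1,[0,-136,50],[0,0,0]],
], squeeze=35)

```text
clock: 37.0
ee_pos: [0.501, -0.007, 0.3824]
tool_rot: [-0.481, 0.521, -0.519, 0.478]
contact_force: [-12.2, 1.8, 10.6]
gripper_width: 0.0119
```

>>> play_rows([
  [1,[0,-1,-1],[0,0,0]],
  [1,[0,-12.5,10],[0,0,0]],
  [1,[0,-22.5,22],[0,0,0]],
  [1,[0,-32,35],[0,0,0]],
  [1,[0,-40,49],[0,0,0]],
  [1,[0,-47,63],[0,0,0]],
  [1,[0,-53,78],[0,0,0]],
  [1,[0,-57,93],[0,0,0]],
  [1,[0,-60.5,109],[0,0,0]],
  [1,[0,-62,124.5],[0,0,0]],
], squeeze=25)

```text
clock: 38.25
ee_pos: [0.627, -0.0173, 0.4435]
tool_rot: [-0.48, 0.52, -0.519, 0.479]
contact_force: [-0.5, 0.2, -0.8]
gripper_width: 0.0123
```

>>> play_rows([
  [1,[0,0,15],[0,0,0]],
  [1,[0,0,29],[0,0,0]],
  [1,[0,0,30.5],[0,0,0]],
  [0.4,[0,0,30.5],[0,0,0]],
  [-0.2,[0,0,30.5],[0,0,0]],
  [-0.3,[0,0,30.5],[0,0,0]],
  [-0.3,[0,-25,30.5],[0,0,0]],
  [-0.3,[0,-50,30.5],[0,0,0]],
  [-0.3,[0,-50,30.5],[0,0,0]],
])

```text
clock: 39.38
ee_pos: [0.6569, -0.0196, 0.4957]
tool_rot: [0.479, -0.519, 0.52, -0.48]
contact_force: [0.4, -0.7, 0.6]
gripper_width: 0.0557
```

Run:
```python
from h import *
s=manip.sense();print(s['ee_pos'],s['clock'],s['contact_force'],s['gripper_width'])
im,c=snap('side','d22.png');im2,c2=snap('scene','s22.png')
print([blobs(i,*COL['red'],mina=20) for i in (im,im2)])
```

```text
[ 0.65691001 -0.01957735  0.49568606] 39.375 [ 0.36889208 -0.70251892  0.5736181 ] 0.05566634814206338
[[([254.9, 137.1], [247, 134, 17, 8, 61]), ([41.6, 173.1], [22, 160, 40, 27, 902]), ([135.9, 210.4], [122, 198, 29, 25, 594]), ([191.9, 307.4], [189, 294, 8, 22, 57])], [([295.8, 78.0], [293, 71, 7, 17, 64]), ([248.1, 121.5], [240, 113, 18, 18, 291]), ([311.8, 168.9], [305, 160, 16, 18, 109])]]
```

View pics/d22.png

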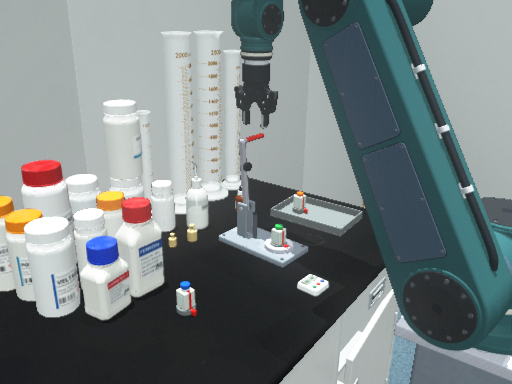

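>>> play_rows([
  [-0.3,[-10,-10,-20],[0,-0.17,0]],
  [-0.3,[-22,-10,-55],[0,-0.34,0]],
  [-0.3,[-35,-10,-90],[0,-0.52,0]],
  [-0.3,[-45,-10,-115],[0,-0.7,0]],
  [-0.3,[-54,-10,-134],[0,-0.88,0]],
  [-0.3,[-54,20,-134],[0,-1.06,0]],
  [-0.3,[-54,70,-134],[0,-1.24,0]],
  [-0.3,[-54,120,-134],[0,-1.42,0]],
  [-0.3,[-54,136,-134],[0,-1.571,0]],
  [-0.3,[-54,136,-134],[0,-1.571,0]],
])

```text
clock: 40.72
ee_pos: [0.5269, 0.045, 0.3566]
tool_rot: [-0.707, 0.03, -0.027, 0.707]
contact_force: [-0.1, -0.7, 0.5]
gripper_width: 0.0556
```

Run:
```python
from h import *
s=manip.sense();print(s['ee_pos'],s['clock'],s['contact_force'],s['gripper_width'])
T=R.from_quat(s['tool_rot']).as_matrix();print(T.round(4))
im,c=snap('wrist','w23.png');print(blobs(im,*COL['green']))
for h in (.066,.072): print(proj(c,[.527,.046,.018+h]))
```

```text
[0.52687946 0.04500096 0.35661031] 40.725 [-0.07870237 -0.74767288  0.4593357 ] 0.055617463308410456
[[ 9.967e-01 -3.200e-03  8.070e-02]
 [-8.070e-02  2.000e-04  9.967e-01]
 [-3.200e-03 -1.000e+00 -1.000e-04]]
[([251.9, 190.0], [239, 177, 26, 27, 544])]
[[251.82490028 190.03462032]]
[[251.8303166  192.25197316]]
```

View pics/w23.png

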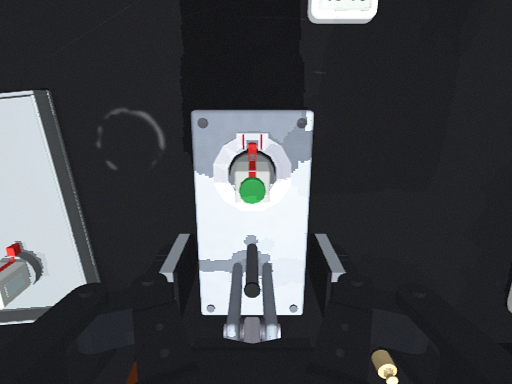

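>>> play_rows([
  [-0.3,[0,60,0],[0,0,0]],
  [-0.3,[0,110,0],[0,0,0]],
  [-0.3,[0,132,0],[0,0,0]],
  [-0.3,[0,142,0],[0,0,0]],
  [-0.3,[0,142,0],[0,0,0]],
  [0.5,[0,142,0],[0,0,0]],
  [1,[0,142,0],[0,0,0]],
  [1,[0,142,0],[0,0,0]],
  [1,[0,142,0],[0,0,0]],
], squeeze=40)

```text
clock: 41.9
ee_pos: [0.528, 0.0449, 0.2174]
tool_rot: [0.707, -0.028, 0.029, -0.707]
contact_force: [-1.5, -0.9, 6.6]
gripper_width: 0.0294
```

>>> play_rows([
  [1,[0,-12,0],[0,0,0]],
  [1,[0,-30,0],[0,0,0]],
  [1,[0,-75,0],[0,0,0]],
  [1,[0,-115,0],[0,0,0]],
  [1,[10,-115,-50],[0,0,0]],
  [1,[20,-115,-110],[0,0,0]],
  [1,[35,-115,-170],[0,0,0]],
  [1,[50,-115,-230],[0,0,0]],
  [1,[53,-115,-271],[0,0,0]],
  [1,[53,-115,-271],[0,0,0]],
])

```text
clock: 43.15
ee_pos: [0.5586, -0.2321, 0.3318]
tool_rot: [0.707, -0.029, 0.03, -0.706]
contact_force: [-0.0, 0.4, -1.5]
gripper_width: 0.0295
```

Run:
```python
from h import *
s=manip.sense();print(s['ee_pos'],s['clock'],s['contact_force'],s['gripper_width'])
im,c=snap('wrist','w24.png')
```

```text
[ 0.55861343 -0.23206991  0.33178443] 43.15 [-0.02207072  0.39781795 -1.50336432] 0.02948144348845191
```

View pics/w24.png

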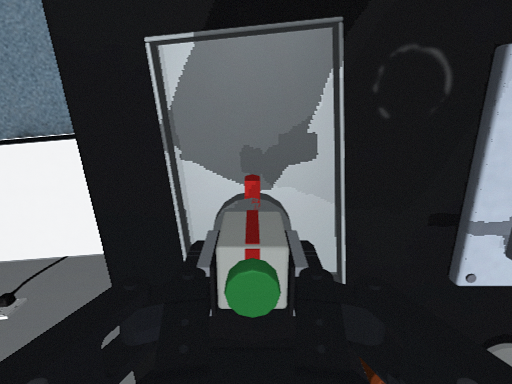

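>>> play_rows([
  [1,[-2,50,1],[0,0,0]],
  [1,[-2,95,1],[0,0,0]],
  [1,[-2,118,1],[0,0,0]],
  [1,[-2,126,1],[0,0,0]],
  [1,[-2,130,1],[0,0,0]],
  [1,[-2,130,1],[0,0,0]],
])

```text
clock: 43.95
ee_pos: [0.557, -0.2276, 0.2033]
tool_rot: [0.707, -0.027, 0.028, -0.706]
contact_force: [-5.3, 4.3, 11.8]
gripper_width: 0.0294
```

>>> play_rows([
  [0.3,[0,-1,0],[0,0,0]],
  [-0.1,[0,-1,0],[0,0,0]],
  [-0.2,[0,-1,0],[0,0,0]],
  [-0.2,[0,-30,0],[0,0,0]],
  [-0.2,[0,-80,0],[0,0,0]],
  [-0.2,[0,-130,0],[0,0,0]],
  [-0.2,[-30,-145,40],[0,0,0]],
  [-0.2,[-60,-145,90],[0,0,0]],
  [-0.2,[-77,-145,122],[0,0,0]],
])

```text
clock: 45.08
ee_pos: [0.4886, -0.0988, 0.3466]
tool_rot: [-0.707, 0.028, -0.028, 0.707]
contact_force: [0.7, 0.3, 0.2]
gripper_width: 0.051
```

>>> play_rows([
  [-0.2,[-2,0,55],[0,0,0]],
  [-0.2,[-5,0,115],[0,0,0]],
  [-0.2,[-8,0,175],[0,0,0]],
  [-0.2,[-8,0,220],[0,0,0]],
  [-0.2,[-4,0,280],[0,0,0]],
  [-0.2,[0,0,340],[0,0,0]],
  [-0.2,[0,0,360],[0,0,0]],
  [-0.2,[0,0,360],[0,0,0]],
  [-0.2,[0,0,360],[0,0,0]],
])

```text
clock: 46.2
ee_pos: [0.5185, 0.2573, 0.3462]
tool_rot: [0.707, -0.029, 0.028, -0.706]
contact_force: [-0.4, 0.2, -0.8]
gripper_width: 0.0516
```

Run:
```python
from h import *
s=manip.sense();print(s['ee_pos'],s['clock'],s['contact_force'],s['gripper_width'],s['qpos'].round(2))
im,c=snap('wrist','w25.png');snap('side','d25.png');im,cs=snap('scene','s25.png')
cd=eyes.calibration('side')
for u in [(83,297),(104,317),(130,303)]: print('bottle base',onz(cd,u,0))
```

```text
[0.51854456 0.25733431 0.34622708] 46.2 [-0.36854049  0.22521724 -0.83561836] 0.051579388268287264 [ 0.32  0.38 -0.04  1.16 -0.    0.4 ]
bottle base [0.77477259 0.50113304 0.        ]
bottle base [0.67359629 0.52151422 0.        ]
bottle base [0.66848334 0.4517829  0.        ]
```

View pics/w25.png

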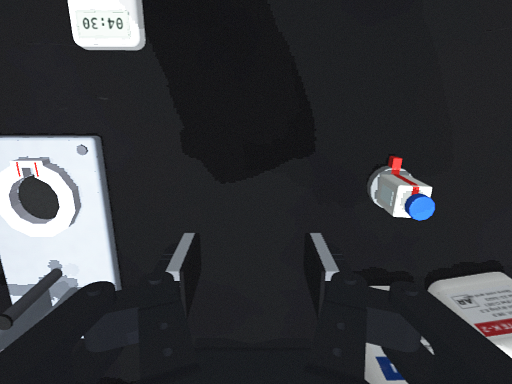

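View pics/d25.png

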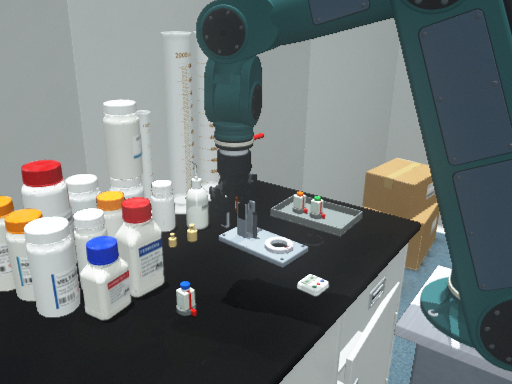

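View pics/s25.png

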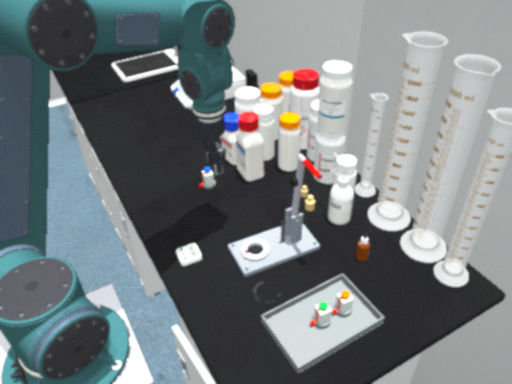

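Run:
```python
from h import *
c=eyes.calibration('wrist');s=manip.sense();T=R.from_quat(s['tool_rot']).as_matrix()
p=onz(c,(420,208),.072);r=onz(c,(396,156.5),.014);print(p,r,np.degrees(np.arctan2(r[1]-p[1],r[0]-p[0])))
cs=eyes.calibration('scene');cd=eyes.calibration('side')
b=lambda n:[x for x in blobs(eyes.snapshot(n),*COL['blue'])]
print(tri(c,(420,208),cd,(184.7,284.0)), b('scene'),b('side'))
print((T.T@(p-s['ee_pos'])*1000).round(1),T.round(3))
```

```text
[0.54723868 0.39587166 0.072     ] [0.51547039 0.39994517 0.014     ] 172.69307347777712
(array([0.54704466, 0.39636357, 0.06992806]), np.float64(0.002102773605127888)) [([174.8, 90.6], [173, 88, 5, 6, 16]), ([230.1, 121.0], [223, 111, 15, 20, 256]), ([206.9, 167.9], [203, 165, 9, 7, 44])] [([137.0, 156.0], [135, 155, 6, 3, 8]), ([101.8, 250.1], [86, 236, 33, 29, 798]), ([150.5, 247.3], [139, 240, 23, 16, 106]), ([18.9, 267.4], [17, 257, 5, 23, 30]), ([54.5, 291.1], [52, 275, 7, 34, 65]), ([184.8, 284.7], [180, 281, 11, 9, 78])]
[ 17.1 274.4 140.5] [[ 0.997  0.     0.081]
 [-0.081 -0.     0.997]
 [ 0.    -1.    -0.   ]]
```

>>> play_rows([
  [-0.3,[5,0,45],[0,0,0]],
  [-0.4,[10,0,90],[0,0.03,0]],
  [-0.4,[16.5,0,140],[0,0.047,0]],
  [-0.4,[16.5,20,140],[0,0.047,0]],
  [-0.4,[16.5,20,140],[0,0.047,0]],
])

```text
clock: 47.08
ee_pos: [0.546, 0.3964, 0.3249]
tool_rot: [0.706, -0.046, 0.044, -0.705]
contact_force: [0.4, -0.3, 0.8]
gripper_width: 0.0595
```

Run:
```python
from h import *
c=eyes.calibration('wrist');s=manip.sense();im,c=snap('wrist','w26.png');T=R.from_quat(s['tool_rot']).as_matrix()
print(s['ee_pos'],T.round(4).tolist(),blobs(im,*COL['blue']))
a=im[130:220,190:310,::-1];cv2.imwrite('pics/w26z.png',cv2.resize(a,None,fx=6,fy=6,interpolation=2))
print(proj(c,s['ee_pos']+T@[0,s['ee_pos'][2]-.072,0]))
```

```text
[0.54595162 0.39639404 0.32485152] [[0.992, -0.0023, 0.1263], [-0.1263, -0.0014, 0.992], [-0.0021, -1.0, -0.0017]] [([253.0, 197.3], [240, 183, 27, 30, 620]), ([404.7, 379.9], [389, 374, 29, 10, 170])]
[[250.49206345 196.66718596]]
```

View pics/w26z.png

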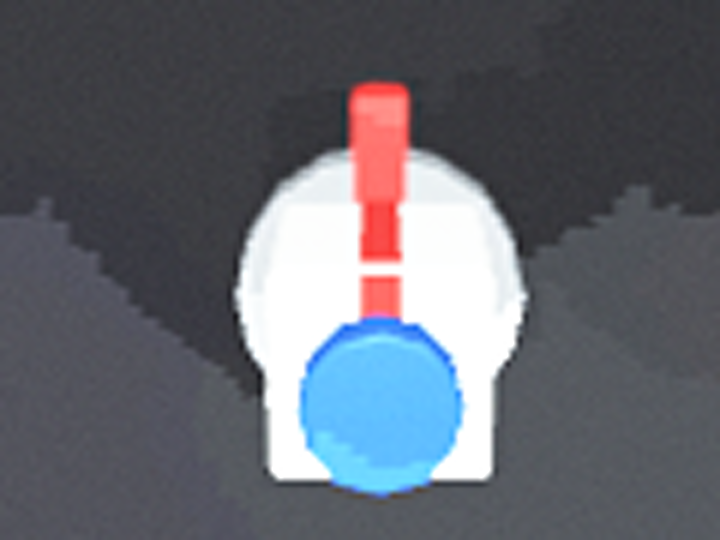

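View pics/w26.png

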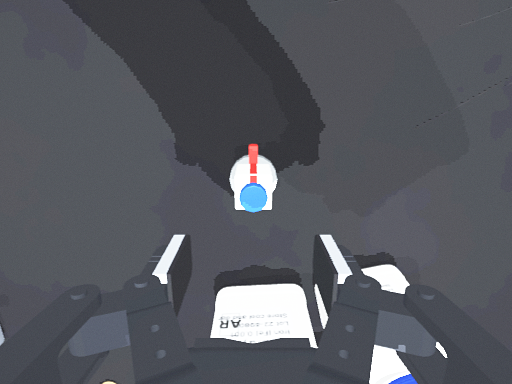

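Run:
```python
from h import *
cd=eyes.calibration('side');c=eyes.calibration('wrist');cs=eyes.calibration('scene')
for u in [(129,292),(140,294),(163,277)]: print('side base',u,onz(cd,u,0).round(3))
a=cv2.imread('pics/d25.png')[190:330,70:210];cv2.imwrite('pics/d25z.png',cv2.resize(a,None,fx=4.2,fy=4.2,interpolation=2))
for z in (.05,.08,.1,.12): print(z,onz(c,(217,287),z).round(3),onz(c,(305,285),z).round(3))
a=cv2.imread('pics/s25.png')[100:200,180:300];cv2.imwrite('pics/s25z.png',cv2.resize(a,None,fx=6,fy=6,interpolation=2))
```

```text
side base (129, 292) [0.705 0.423 0.   ]
side base (140, 294) [0.678 0.413 0.   ]
side base (163, 277) [0.688 0.326 0.   ]
0.05 [0.635 0.354 0.05 ] [0.643 0.433 0.05 ]
0.08 [0.615 0.36  0.08 ] [0.622 0.43  0.08 ]
0.1 [0.602 0.364 0.1  ] [0.608 0.427 0.1  ]
0.12 [0.589 0.369 0.12 ] [0.594 0.425 0.12 ]
```

View pics/d25z.png

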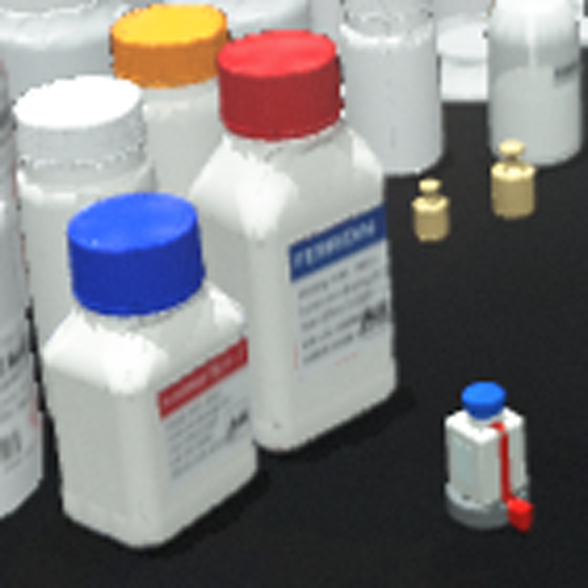

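View pics/s25z.png

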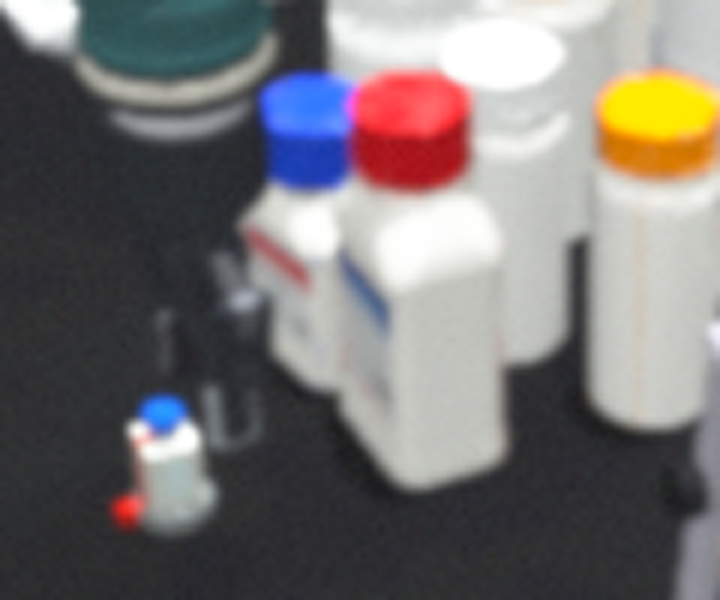

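>>> play_rows([
  [-0.4,[1,50,2],[0,0,0]],
  [-0.4,[1,95,2],[0,0,0]],
  [-0.4,[1,120,2],[0,0,0]],
  [-0.4,[1,128,2],[0,0,0]],
  [-0.4,[1,128,2],[0,0,0]],
  [0.5,[1,128,2],[0,0,0]],
  [1,[1,128,2],[0,0,0]],
  [1,[1,128,2],[0,0,0]],
  [1,[1,128,2],[0,0,0]],
])

```text
clock: 48.25
ee_pos: [0.5478, 0.3986, 0.1996]
tool_rot: [-0.705, 0.044, -0.045, 0.706]
contact_force: [-0.7, -1.7, 6.6]
gripper_width: 0.0294
```

>>> play_rows([
  [1,[0,-40,0],[0,0,0]],
  [1,[0,-90,0],[0,0,0]],
  [1,[0,-110,-40],[0,0,0]],
  [1,[5,-110,-100],[0,0,0]],
  [1,[10,-110,-160],[0,-0.02,0]],
  [1,[15,-110,-220],[0,-0.047,0]],
  [1,[20,-110,-280],[0,-0.047,0]],
  [1,[24,-110,-330],[0,-0.047,0]],
  [1,[24,-110,-353],[0,-0.047,0]],
  [1,[24,-110,-353],[0,-0.047,0]],
])

```text
clock: 49.5
ee_pos: [0.5265, 0.044, 0.3088]
tool_rot: [0.707, -0.029, 0.029, -0.706]
contact_force: [-0.4, 1.0, -0.6]
gripper_width: 0.0291
```

>>> play_rows([
  [1,[0,40,0],[0,0,0]],
  [1,[0,66,0],[0,0,0]],
  [1,[0,66,0],[0,0,0]],
  [1,[0,66,0],[0,0,0]],
])

```text
clock: 50.0
ee_pos: [0.5271, 0.0458, 0.2433]
tool_rot: [-0.707, 0.028, -0.028, 0.707]
contact_force: [0.4, 0.3, -2.1]
gripper_width: 0.0293
```

```bash
python3 -c "
from h import *
fit('w27z.png')"
```

```text
[0.5271 0.0458 0.2433] 50.0 [ 0.4  0.3 -2.1]
[[0.9969, 0.0013, 0.079], [-0.079, -0.0, 0.9969], [0.0013, -1.0, 0.0001]]
```

View pics/w27z.png

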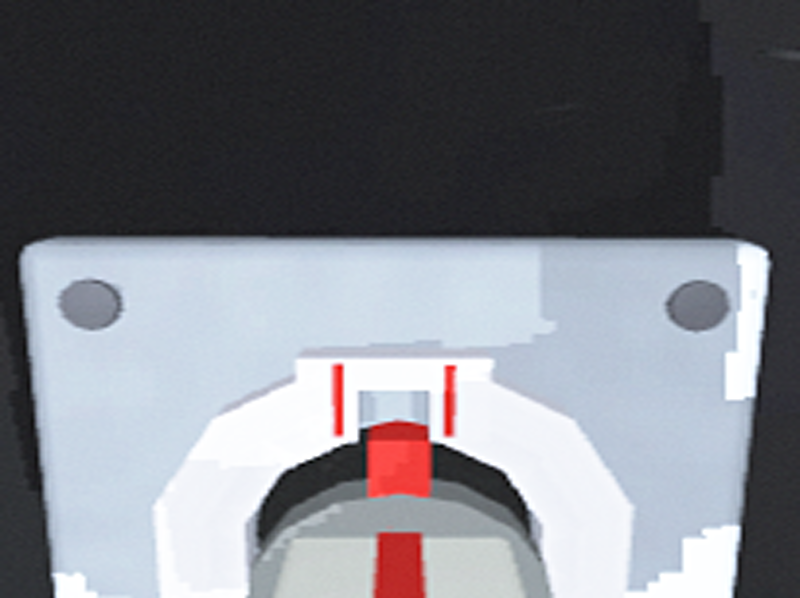

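```bash
python3 -c "
from h import *
cmp(338,450,400,390,367,433,441,422,.1996)"
```

```text
notch outer (axis=+33.5) [-33.9 213.4   0.3] marks mid [-32.  213.4   0.3]
rib end top (axis=+31) [-31.6 185.5   1.1] tip [-31.2 199.5   1.1] underside z 0.043858866301201394
```

>>> play_rows([
  [1,[0,4,-0.8],[0,0,0]],
  [1,[0,10,-0.8],[0,0,0]],
  [1,[0,16,-0.8],[0,0,0]],
  [1,[0,21,-0.8],[0,0,0]],
  [1,[0,24.5,-0.8],[0,0,0]],
  [1,[0,27,-0.8],[0,0,0]],
  [1,[0,27,-0.8],[0,0,0]],
])

```text
clock: 50.92
ee_pos: [0.5266, 0.0444, 0.2172]
tool_rot: [0.707, -0.027, 0.029, -0.706]
contact_force: [-11.6, -0.6, 37.3]
gripper_width: 0.0294
```

```bash
python3 -c "
from h import *
fit('w28z.png')"
```

```text
[0.5266 0.0444 0.2172] 50.925 [-11.6  -0.6  37.3]
[[0.9968, 0.0021, 0.0797], [-0.0797, -0.0006, 0.9968], [0.0022, -1.0, -0.0004]]
```

View pics/w28z.png

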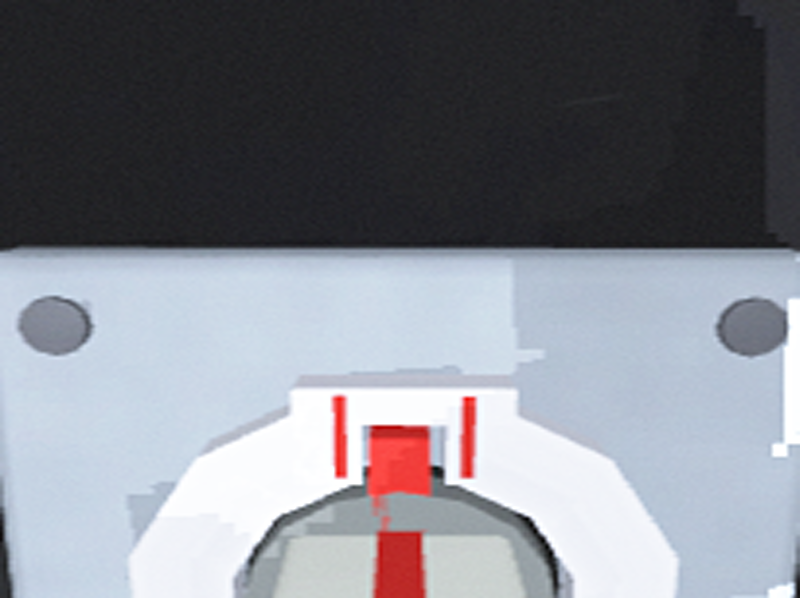

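>>> play_rows([
  [0.2,[0,-2,0],[0,0,0]],
  [-0.2,[0,-2,0],[0,0,0]],
  [-0.3,[0,-2,0],[0,0,0]],
  [-0.3,[0,-30,0],[0,0,0]],
  [-0.3,[0,-80,0],[0,0,0]],
  [-0.3,[0,-140,0],[0,0,0]],
  [-0.3,[0,-152,0],[0,0,0]],
  [-0.3,[0,-152,0],[0,0,0]],
])

```text
clock: 51.98
ee_pos: [0.5267, 0.0445, 0.3671]
tool_rot: [0.707, -0.028, 0.028, -0.707]
contact_force: [-0.3, 0.0, -0.3]
gripper_width: 0.0554
```

```bash
python3 -c "
from h import *
im,c=snap('wrist','w29.png');s=manip.sense();print(s['ee_pos'],s['clock'])"
```

```text
[0.52643418 0.04446129 0.366091  ] 52.025
```

View pics/w29.png

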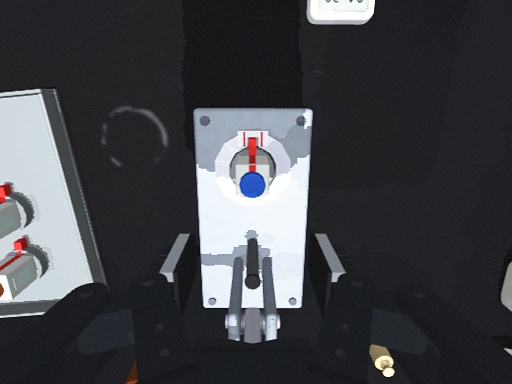

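Blue is home with its rib in the notch. Next is the lever.

>>> play_rows([
  [-0.3,[0,-60,0],[0,0.15,0]],
  [-0.3,[0,-110,0],[0,0.33,0]],
  [-0.3,[0,-143,0],[0,0.51,0]],
  [-0.3,[30,-143,-12],[0,0.69,0]],
  [-0.3,[60,-143,-24],[0,0.87,0]],
  [-0.3,[90,-143,-36],[0,1.05,0]],
  [-0.3,[120,-143,-48],[0,1.23,0]],
  [-0.3,[137,-143,-54],[0,1.41,0]],
  [-0.3,[137,-143,-54],[0,1.571,0]],
  [-0.3,[137,-143,-54],[0,1.571,0]],
])

```text
clock: 53.28
ee_pos: [0.6595, -0.0204, 0.508]
tool_rot: [-0.481, 0.52, -0.519, 0.479]
contact_force: [0.0, 0.1, 0.3]
gripper_width: 0.0556
```

```bash
python3 -c "
from h import *
c=eyes.calibration('wrist');s=manip.sense();im,_=snap('wrist');print(s['ee_pos'],s['clock'])
T=R.from_quat(s['tool_rot']).as_matrix();b=blobs(im,*COL['red'],mina=100);print(b,T.round(4))
for x in b:
  u=x[0];print((T.T@(onz(c,u,.294)-s['ee_pos'])*1000).round(1))"
```

```text
[ 0.65948645 -0.02044511  0.50800553] 53.275
[([251.2, 209.4], [240, 155, 23, 111, 2314])] [[-7.900e-02 -3.100e-03  9.969e-01]
 [-9.969e-01  5.000e-04 -7.900e-02]
 [-3.000e-04 -1.000e+00 -3.100e-03]]
[-5.90e+00  2.14e+02 -2.00e-01]
```

Same pose as the last cycle, so I'll use the same sequence.

>>> play_rows([
  [-0.3,[0,30,0],[0,0,0]],
  [-0.3,[0,60,0],[0,0,0]],
  [-0.3,[0,64,0],[0,0,0]],
  [-0.3,[0,64,0],[0,0,0]],
  [1,[0,64,0],[0,0,0]],
  [1,[0,64,0],[0,0,0]],
  [1,[0,64,0],[0,0,0]],
  [1,[0,64,0],[0,0,0]],
], squeeze=50)

```text
clock: 54.32
ee_pos: [0.6588, -0.0203, 0.4469]
tool_rot: [0.479, -0.519, 0.52, -0.48]
contact_force: [-0.8, 1.2, 6.0]
gripper_width: 0.0127
```

>>> play_rows([
  [1,[0,0,-16],[0,0,0]],
  [1,[0,0,-31],[0,0,0]],
  [1,[0,2,-47],[0,0,0]],
  [1,[0,5,-62],[0,0,0]],
  [1,[0,9,-78],[0,0,0]],
  [1,[0,15,-92],[0,0,0]],
  [1,[0,22,-106],[0,0,0]],
  [1,[0,30,-120],[0,0,0]],
  [1,[0,39,-133],[0,0,0]],
  [1,[0,49,-145],[0,0,0]],
])

```text
clock: 55.58
ee_pos: [0.5144, -0.0087, 0.3977]
tool_rot: [0.479, -0.519, 0.52, -0.48]
contact_force: [8.5, 0.4, -1.9]
gripper_width: 0.0127
```

>>> play_rows([
  [1,[0,11,-11],[0,0,0]],
  [1,[0,23,-21],[0,0,0]],
  [1,[0,36,-30.5],[0,0,0]],
  [1,[0,49.5,-38.5],[0,0,0]],
  [1,[0,64,-45.5],[0,0,0]],
  [1,[0,78,-51],[0,0,0]],
  [1,[0,93,-56],[0,0,0]],
  [1,[0,109,-59],[0,0,0]],
  [1,[0,124,-61],[0,0,0]],
  [1,[0,136,-62],[0,0,0]],
])

```text
clock: 56.82
ee_pos: [0.4525, -0.0037, 0.261]
tool_rot: [0.479, -0.519, 0.52, -0.48]
contact_force: [-0.2, 1.1, 9.1]
gripper_width: 0.0125
```

>>> play_rows([
  [1,[0,4,0],[0,0,0]],
  [1,[0,7,0],[0,0,0]],
  [1,[0,9,0],[0,0,0]],
  [1,[0,11,0],[0,0,0]],
  [1,[0,11,0],[0,0,0]],
], squeeze=90)

```text
clock: 57.45
ee_pos: [0.4523, -0.0037, 0.2503]
tool_rot: [-0.48, 0.52, -0.519, 0.48]
contact_force: [-2.3, 1.3, 7.6]
gripper_width: 0.0124
```

>>> play_rows([
  [1,[0,2,0],[0,0,0]],
  [1,[0,4,0],[0,0,0]],
  [1,[0,4,0],[0,0,0]],
])

```text
clock: 57.82
ee_pos: [0.4521, -0.0036, 0.2487]
tool_rot: [0.479, -0.519, 0.52, -0.48]
contact_force: [-20.5, 3.2, 63.6]
gripper_width: 0.0124
```

At the stop, with 64 N. I'll take the lever back up.

>>> play_rows([
  [1,[0,-6,0],[0,0,0]],
  [1,[0,-22,1],[0,0,0]],
  [1,[0,-38,2.5],[0,0,0]],
  [1,[0,-53,5.5],[0,0,0]],
  [1,[0,-68,10],[0,0,0]],
  [1,[0,-83,15.5],[0,0,0]],
  [1,[0,-97,22.5],[0,0,0]],
  [1,[0,-111,30.5],[0,0,0]],
  [1,[0,-123,40],[0,0,0]],
  [1,[0,-136,50],[0,0,0]],
], squeeze=35)

```text
clock: 59.08
ee_pos: [0.501, -0.0076, 0.3823]
tool_rot: [-0.481, 0.521, -0.519, 0.479]
contact_force: [-8.3, 0.8, 4.2]
gripper_width: 0.0123
```

>>> play_rows([
  [1,[0,-1,-1],[0,0,0]],
  [1,[0,-12.5,10],[0,0,0]],
  [1,[0,-22.5,22],[0,0,0]],
  [1,[0,-32,35],[0,0,0]],
  [1,[0,-40,49],[0,0,0]],
  [1,[0,-47,63],[0,0,0]],
  [1,[0,-53,78],[0,0,0]],
  [1,[0,-57,93],[0,0,0]],
  [1,[0,-60.5,109],[0,0,0]],
  [1,[0,-62,124.5],[0,0,0]],
], squeeze=25)

```text
clock: 60.32
ee_pos: [0.6266, -0.0178, 0.4446]
tool_rot: [0.48, -0.52, 0.52, -0.479]
contact_force: [2.8, 1.3, -26.7]
gripper_width: 0.0125
```

>>> play_rows([
  [1,[0,0,15],[0,0,0]],
  [1,[0,0,29],[0,0,0]],
  [1,[0,0,30.5],[0,0,0]],
  [0.4,[0,0,30.5],[0,0,0]],
  [-0.2,[0,0,30.5],[0,0,0]],
  [-0.3,[0,0,30.5],[0,0,0]],
  [-0.3,[0,-25,30.5],[0,0,0]],
  [-0.3,[0,-50,30.5],[0,0,0]],
  [-0.3,[0,-50,30.5],[0,0,0]],
])

```text
clock: 61.45
ee_pos: [0.6568, -0.0201, 0.4957]
tool_rot: [0.479, -0.519, 0.52, -0.48]
contact_force: [0.9, 0.0, -0.4]
gripper_width: 0.0556
```

Run:
```python
from h import *
s=manip.sense();print(s['ee_pos'],s['clock'],s['contact_force'],s['gripper_width'])
im,c=snap('side','d30.png');im2,c2=snap('scene','s30.png')
print([blobs(i,*COL['red'],mina=20) for i in (im,im2)])
```

```text
[ 0.65683598 -0.02008958  0.49567454] 61.45 [ 0.88044072  0.04304614 -0.35118862] 0.05560490344832684
[[([254.9, 137.0], [247, 134, 17, 8, 60]), ([41.6, 173.1], [22, 160, 40, 27, 902]), ([135.9, 210.5], [122, 198, 29, 25, 587])], [([295.8, 78.1], [293, 71, 7, 17, 65]), ([248.2, 121.5], [240, 113, 18, 18, 292]), ([311.8, 168.9], [305, 160, 16, 18, 107])]]
```

View pics/d30.png

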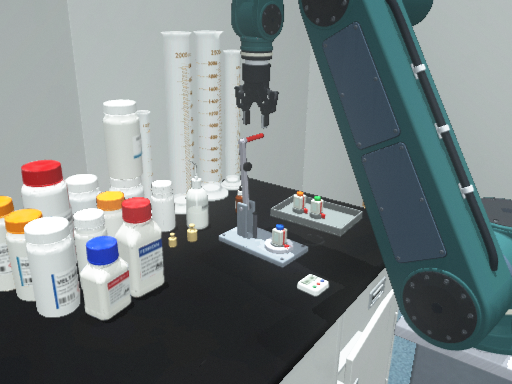

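The lever is up. I'll fetch blue, aiming for TCP (.5266, .0444).

>>> play_rows([
  [-0.3,[-10,-10,-20],[0,-0.17,0]],
  [-0.3,[-22,-10,-55],[0,-0.34,0]],
  [-0.3,[-35,-10,-90],[0,-0.52,0]],
  [-0.3,[-45,-10,-115],[0,-0.7,0]],
  [-0.3,[-54,-10,-134.5],[0,-0.88,0]],
  [-0.3,[-54,20,-134.5],[0,-1.06,0]],
  [-0.3,[-54,70,-134.5],[0,-1.24,0]],
  [-0.3,[-54,120,-134.5],[0,-1.42,0]],
  [-0.3,[-54,136,-134.5],[0,-1.571,0]],
  [-0.3,[-54,136,-134.5],[0,-1.571,0]],
])

```text
clock: 62.8
ee_pos: [0.5263, 0.0445, 0.3566]
tool_rot: [-0.707, 0.03, -0.027, 0.707]
contact_force: [0.1, 0.8, -0.6]
gripper_width: 0.0553
```

Run:
```python
from h import *
s=manip.sense();print(s['ee_pos'],s['clock'],s['gripper_width'])
im,c=snap('wrist','w31.png');print(blobs(im,*COL['blue']))
for h in (.066,.072): print(proj(c,[.527,.0455,.018+h]))
```

```text
[0.52630585 0.04447734 0.35660867] 62.8 0.055332882970253676
[([251.9, 187.8], [239, 175, 26, 27, 542])]
[[251.8910904  190.69812284]]
[[251.89815715 192.92936431]]
```

View pics/w31.png

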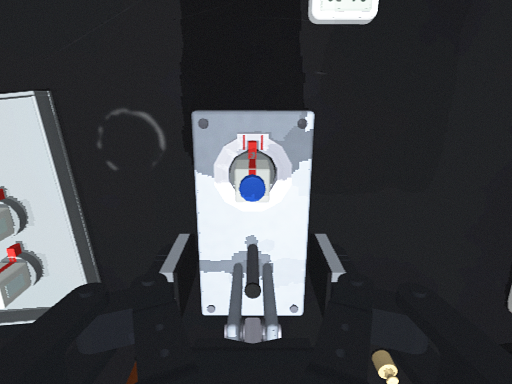

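>>> play_rows([
  [-0.3,[0,60,0],[0,0,0]],
  [-0.3,[0,110,0],[0,0,0]],
  [-0.3,[0,132,0],[0,0,0]],
  [-0.3,[0,142,0],[0,0,0]],
  [-0.3,[0,142,0],[0,0,0]],
  [0.5,[0,142,0],[0,0,0]],
  [1,[0,142,0],[0,0,0]],
  [1,[0,142,0],[0,0,0]],
  [1,[0,142,0],[0,0,0]],
], squeeze=40)

```text
clock: 63.98
ee_pos: [0.5275, 0.0444, 0.2174]
tool_rot: [0.707, -0.028, 0.029, -0.706]
contact_force: [-1.0, -1.1, 7.2]
gripper_width: 0.0292
```

>>> play_rows([
  [1,[0,-12,0],[0,0,0]],
  [1,[0,-30,0],[0,0,0]],
  [1,[0,-75,0],[0,0,0]],
  [1,[0,-115,0],[0,0,0]],
  [1,[-3,-115,-50],[0,0,0]],
  [1,[-6,-115,-110],[0,0,0]],
  [1,[-9,-115,-170],[0,0,0]],
  [1,[-12,-115,-230],[0,0,0]],
  [1,[-12,-115,-275],[0,0,0]],
  [1,[-12,-115,-275],[0,0,0]],
])

```text
clock: 65.22
ee_pos: [0.4928, -0.2314, 0.332]
tool_rot: [0.707, -0.029, 0.03, -0.706]
contact_force: [-0.1, 1.3, -1.2]
gripper_width: 0.0296
```

Run:
```python
from h import *
s=manip.sense();print(s['ee_pos'],s['clock'],s['contact_force'],s['gripper_width'])
im,c=snap('wrist','w32.png')
```

```text
[ 0.49275097 -0.2313844   0.33198115] 65.225 [-0.14418048  1.33227165 -1.21414618] 0.029560299909284066
```

View pics/w32.png

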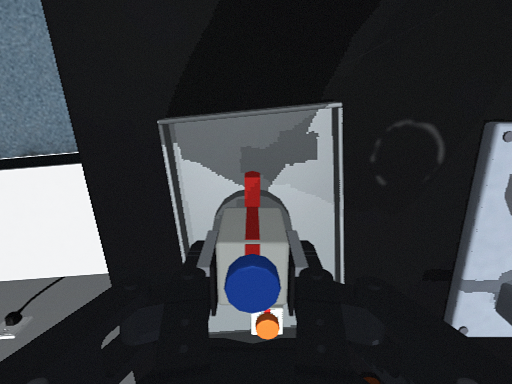

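>>> play_rows([
  [1,[-3,50,1],[0,0,0]],
  [1,[-3,95,1],[0,0,0]],
  [1,[-3,118,1],[0,0,0]],
  [1,[-3,126,1],[0,0,0]],
  [1,[-3,130,1],[0,0,0]],
  [1,[-3,130,1],[0,0,0]],
])

```text
clock: 66.03
ee_pos: [0.4904, -0.2267, 0.2032]
tool_rot: [-0.707, 0.027, -0.028, 0.707]
contact_force: [-5.9, 7.3, 15.9]
gripper_width: 0.0293
```

>>> play_rows([
  [0.3,[0,-1,0],[0,0,0]],
  [-0.1,[0,-1,0],[0,0,0]],
  [-0.2,[0,-1,0],[0,0,0]],
  [-0.2,[0,-30,0],[0,0,0]],
  [-0.2,[0,-80,0],[0,0,0]],
  [-0.2,[0,-140,0],[0,0,0]],
  [-0.2,[-30,-190,60],[0,0,0]],
  [-0.2,[-60,-190,110],[0,0,0]],
  [-0.2,[-60,-190,150],[0,0,0]],
  [-0.2,[-60,-190,150],[0,0,0]],
])

```text
clock: 67.28
ee_pos: [0.4418, -0.0706, 0.3919]
tool_rot: [-0.707, 0.027, -0.027, 0.707]
contact_force: [1.1, -0.6, -0.0]
gripper_width: 0.0515
```

Run:
```python
from h import *
s=manip.sense();print(s['ee_pos'],s['clock'],s['contact_force'])
im,c=snap('wrist','w33.png');im2,cd=snap('side','d33.png');im3,cs=snap('scene','s33.png')
for k in ('blue','orange','green','red'): print(k,[blobs(i,*COL[k]) for i in (im2,im3)])
for n,I,b in (('side',im2,(180,262,270,370)),('scene',im3,(265,380,250,400))):
  cv2.imwrite('pics/%s33z.png'%n,cv2.resize(I[b[0]:b[1],b[2]:b[3],::-1],None,fx=5,fy=5,interpolation=2))
```

```text
[ 0.44175248 -0.07062982  0.39192337] 67.275 [ 1.07610001 -0.56958786 -0.01914867]
blue [[([336.4, 203.0], [333, 201, 8, 5, 33]), ([101.8, 250.1], [86, 236, 33, 29, 798]), ([150.6, 247.3], [139, 240, 23, 16, 103]), ([18.9, 267.3], [17, 258, 5, 22, 27]), ([54.5, 291.1], [52, 275, 7, 34, 65])], [([176.1, 89.2], [173, 86, 8, 8, 29]), ([298.3, 318.2], [295, 315, 8, 8, 50])]]
orange [[([299.5, 193.0], [297, 191, 6, 5, 26]), ([110.0, 203.8], [97, 194, 27, 17, 264]), ([239.0, 197.5], [237, 197, 5, 2, 8]), ([6.2, 209.3], [0, 198, 15, 21, 165]), ([39.2, 215.7], [36, 213, 6, 6, 16]), ([15.4, 226.8], [5, 220, 25, 14, 217])], [([286.4, 81.4], [279, 72, 15, 15, 86]), ([274.3, 93.7], [268, 84, 13, 15, 84]), ([289.1, 124.8], [280, 120, 19, 9, 114]), ([364.0, 246.0], [359, 244, 10, 5, 30]), ([344.0, 296.8], [342, 295, 6, 4, 9])]]
green [[([317.0, 197.9], [314, 196, 7, 5, 31])], [([323.1, 305.5], [319, 302, 9, 8, 55])]]
red [[([254.8, 136.7], [247, 133, 17, 9, 72]), ([41.6, 173.0], [22, 160, 40, 27, 905]), ([135.9, 210.3], [122, 198, 29, 25, 598]), ([305.1, 210.2], [304, 208, 3, 5, 12]), ([322.8, 215.4], [321, 213, 4, 5, 12]), ([342.2, 221.2], [341, 219, 4, 5, 13]), ([125.4, 274.9], [122, 272, 7, 7, 18]), ([112.5, 285.1], [109, 283, 8, 5, 8])], [([305.5, 79.0], [293, 69, 25, 20, 419]), ([311.1, 168.0], [303, 159, 18, 19, 128]), ([334.4, 311.6], [333, 310, 4, 4, 13]), ([312.4, 323.0], [311, 321, 4, 5, 16]), ([288.0, 335.8], [287, 334, 3, 4, 10])]]
```

View pics/side33z.png

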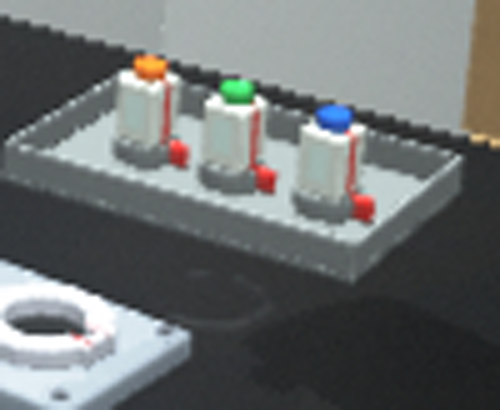

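View pics/s33.png

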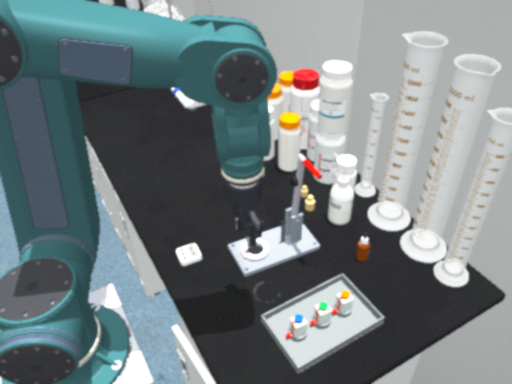

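View pics/w33.png

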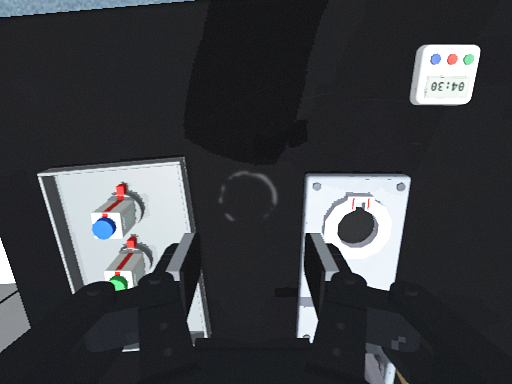

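Run:
```python
from h import *
cd=eyes.calibration('side');cs=eyes.calibration('scene')
for n,a,b in (('blue',(298.3,318.2),(336.4,203)),('green',(323.1,305.5),(317,197.9)),('orange',(345,296),(299.5,193))):
    p,e=tri(cs,a,cd,b);print(n,p.round(4),round(e*1000,1),'tray xy',(p[:2]-[.5585,-.227]).round(3))
```

```text
blue [ 0.4879 -0.2291  0.0664] 0.0 tray xy [-0.071 -0.002]
green [ 0.5569 -0.2298  0.0661] 0.9 tray xy [-0.002 -0.003]
orange [ 0.6211 -0.2327  0.0647] 3.4 tray xy [ 0.063 -0.006]
```

```bash
python3 -c "
from h import *
print(manip.close_job(), manip.sense()['clock'])"
```

```text
the job is handed in; nothing more can be done
the job is handed in; nothing more can be done
```

I closed all three cartridges (orange, green, blue) one at a time in the keyed nest. Each time I swung the lever down to its stop and brought it back up. I then stood the cartridges in a row in the grey tray and handed the job in at about 67 s. It reports no verdict.

**Seating and pressing:** Each cartridge seated with its rib in the notch, at the height expected for home, and pushed back with 14–37 N. At the stop the lever pushed back with 64–70 N. While I pushed down, the bar slipped a few millimetres between the fingers, so I pushed each time until the force rose sharply.

**Last checks:**
- **Caps:** triangulated at 65–66 mm above the bench. Shut caps on the tray floor should show about 66 mm, and raised ones about 72 mm. The orange reading is the weakest, because its two camera rays missed each other by 3.4 mm.
- **Tray positions:** the cartridges stand upright at about -71, -2 and +63 mm along the tray and within 6 mm of its centre line.
- **Lever:** its handle is back at the same pixel position in the side and scene pictures as at the start.
- **Bystanders:** the timer, the two weights and the dropper look unmoved in the pictures; I didn't measure them.
- **Gripper:** open and clear of everything.

**One disagreement:** my first tray reading from the scene camera was up to 2.5 cm off the wrist camera's. A closer reading still differed by about 1 cm, so I used a centre between the two. The cartridges have far more room than that.

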